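Tilt-check a batch of sensor housings on the tilt bench

ROBOT

A 6-joint arm with a two-finger parallel gripper is mounted at the origin on the work surface. World frame = base frame: x ahead of the robot, y to its left, z up, the work surface at z = 0. Lengths are in mm, angles in rad, forces in N, time in s.
With the tool pointing down it reaches from about 300 to 775 mm from the base axis. Payload 14.6 kg.
Tool frame: the origin (TCP) lies between the finger pads; the fingertips stand 22 mm ahead of it and the grasp point (between the pads) lies 3 mm ahead of it (finger_overhang is the distance from the TCP to the fingertips, in mm); z points along the fingers, y is the direction in which the jaws open and shut (so a half turn about z gives the same grasp; the last joint's range is limited). The gripper opens to 94 mm and grips with 3 to 60 N. Pads are 16 mm wide; open, the fingers measure 119 mm over their backs; the gripper's body (75 mm by 177 mm) begins 78 mm behind the grasp point.
Start: joints at [-1.184, 0.3, 1.521, -0, 1.321, -0.067], TCP at [241.103, -494.326, 227.446] pointing down, gripper open.
Joint ranges: [-3.03, 3.03], [-0.79, 2.21], [0.23, 2.52], [-1.04, 4.18], [0, 3.07], [-2.55, 2.55]. Speed limits (rad/s): [2.22, 2.22, 2.57, 3.14, 3.14, 3.14].

INTERFACE

Orientations are given as [roll, pitch, yaw] about the fixed x, y, z axes, in that order (R = Rz(yaw) Ry(pitch) Rx(roll)).
In Python, from cell import * gives the robot as it stands.
- The arm moves only by the tool jog_arm, never from a script. Its argument "increments" is a list of rows, each a list of 7 numbers: the shift along the tool's x, y, z in cm, then the turn, a rotation vector about the tool's x, y, z in degrees, then the finger opening in cm, from 0 to 9.4. In form: [[x, y, z, wx, wy, wz, grip], ...]. A call has 1 to 20 rows; each row shifts and turns the commanded pose from where the row before left it, along the tool's axes as they then stand; what a row does not reach is not made up. A row lasts 1/8 s, in which the tool goes at most 62.5 mm and 10.7 degrees, less where a joint would pass 70% of its speed; a pose out of reach is approached as far as the arm can. A call is refused whole if a number of a shift passes 6.25 or a number of a turn 10.7, either way. A call with a gripper value outside its range is refused whole. The fingers move at their own pace and stop on an object; "squeeze" is the grip in N (left out, the last holds). Time passes only in rows, so rows that do not move let the fingers close. It gives the time, the measured TCP pose, the force and the opening at its end, in the units of the state.
- read_state(): the state, without advancing time (a new reading comes with each control period).
- camera(name): name is "scene" or "top" or "wrist"; returns a dict with "image" (384x512x3 uint8, red, green, blue), "K" (3x3 intrinsics, pixels), "rvec" (rotation vector, rad) and "tvec" (3), from world to camera coordinates, as OpenCV has them. Camera axes: x right, y down, z forward; pixel columns grow to the right and rows downward; lengths in mm; the calibration is good to about 2 mm. A picture is of the moment at which its call begins. There is no depth.
- sign_off(): hands the job in, once; it reports no verdict.
Trained networks look in a picture, given as the dict that the camera call returned (one of the last four; its "shot" number tells which), for a name from the list of things; names that differ only in an ending like _2 or _b are one class to them, and where a whole thing is asked for, a point or a joint stands for the part that bears it (a point fixed in the world has none). Each returns a list of dicts, best first, with "conf" (0 to 1); they miss things now and then, are a little off and sometimes report something else, mostly with a low value. They report only what shows in the picture. A call takes as long as a camera call. They do not tell look-alikes from the thing itself.
- recognise(picture, name): "centre" ([x, y, z] in mm, in the coordinates of the camera as it stood for that picture, good to about 4 mm: the middle of the surface that is visible of it).
- regions_of(picture, name): "mask" (384x512 bool, what is visible of it).
The state is a dict: "clock": time; "joints": joint angles; "qd": joint speeds; "effort": joint torques, N m; "eef_pos": TCP position; "eef_rot": TCP orientation; "wrist_force": force on the tool from outside, world axes, zero at the start; "moment": the same for the moment, N m; "finger_gap": finger opening in mm.
Only numpy, scipy, OpenCV 4.12 (cv2) and the standard library are available. Lean on these libraries where they do the work, as an engineer would, in place of code of your own. Each camera call takes 0.05 s, during which the arm holds its last target.

TASK

Lift every sensor housing out of the black moulded insert and set it flat in the tilting pan; with all of them aboard, raise the pan's handle until the pan lines up with the black index bar at its side, keep it there about three seconds, and bring the pan back level. Then move all the housings into the steel tray, standing flat, let go of everything with the pan still level, and leave the index bar and the other things on the bench where they are.

Things in the scene. Friction and masses are not known exactly. Their poses are not given: they have to be found in the camera images.
- sensor0: one of up to three identical white cast sensor housings (only two may be present): a flange 84 x 56 x 14 mm (x, y, z) with a block 60 x 36 x 32 mm centred on top (grip across the 36 mm, along its y), 46 mm high in all, 0.24 kg, a round green-glass vial in the top. Origin: centre of the underside, x along the 84 mm, z up
- sensor1: one of up to three identical white cast sensor housings (only two may be present): a flange 84 x 56 x 14 mm (x, y, z) with a block 60 x 36 x 32 mm centred on top (grip across the 36 mm, along its y), 46 mm high in all, 0.24 kg, a round green-glass vial in the top. Origin: centre of the underside, x along the 84 mm, z up
- sensor2: one of up to three identical white cast sensor housings (only two may be present): a flange 84 x 56 x 14 mm (x, y, z) with a block 60 x 36 x 32 mm centred on top (grip across the 36 mm, along its y), 46 mm high in all, 0.24 kg, a round green-glass vial in the top. Origin: centre of the underside, x along the 84 mm, z up
- insert: fixed black moulded insert of an instrument case, 276 x 124 x 34 mm (x, y, z), with three cavities in a row along x at -86, 0 and +86 mm, each 63 mm (x) by 91 mm (y) and 16 mm deep, open upward. A housing lies in its cavity with its 84 mm side along the insert's y, its block wholly above the insert. Origin: centre of the underside. It may be on the left or the right of the tilt bench
- tray: loose steel tray, open on top, 286 x 136 x 28 mm (x, y, z), walls and floor about 4 mm, 0.8 kg; room for three housings in a row along x (84 mm apart) with their 84 mm side along y. Origin: centre of the underside. It stands on the other side of the tilt bench from the insert
- tray_in (a point): centre of the tray's inner floor, axes as the tray
- pan (a joint): tilt of the pan about its trunnions, rad: 0 = level, positive = handle (near edge, -x side) up; range -0.3 to 0.75; stiff, it stays where it is left (0.6 N m). It may start slightly out of level
- pan_floor (a point): centre of the inner floor of the aluminium tilting pan, turning with the pan: x away from the handle, y along the trunnion axis, z out of the pan. Inside 112 mm (x) by 262 mm (y); walls 4 mm thick, rising 25 mm above the floor; rubber floor. Room for three housings in a row along y (85 mm apart), their 84 mm side along x
- pan_pivot (a point): centre of the pan on its trunnion axis (its y), 19.5 mm above pan_floor and 90 mm above the table, turning with the pan. The trunnion posts stand at y = +-168 mm, 104 mm high
- pan_handle (a point): middle of the pan's handle, a steel bar 12 mm thick and 120 mm long along y, 105 mm from the trunnion axis on the pan's near (-x) side, carried by two arms at y = +-50 mm; 40 mm clear between bar and pan wall
- index (a joint): angle of the index bar, rad, on the same axis and with the same sense as the pan's tilt; the pan must be tilted to this value (0.35 to 0.55, differs from start to start). Stiff; do not move it
- index_bar (a point): centre of the index bar, a black flat bar 150 x 5 x 8 mm (x, y, z) on the trunnion axis, 153 mm to the +y side of pan_pivot, turning with the bar: x along the bar. The pan is set when its own x axis is parallel to the bar
- index_tip (a point): near (-x) end of the index bar, raised above the axis
- screwdriver: bystander: screwdriver lying beyond the tilt bench, 170 mm long
- battery: bystander: grey battery pack 70 x 40 x 22 mm
- lens_cap: bystander: black round lens cap, 60 mm across, 18 mm high
- prism: bystander: black target prism on a round foot, 105 mm high
- cleaner: bystander: white bottle, 56 mm across, 160 mm high
- wrench: bystander: wrench 160 mm long lying near the robot
There are look-alikes about, which are no part of the job. What is shaped like the sensor0 but red is not meant. Leave any red look-alike of the sensor2 alone.

How it is judged:
By the outcome, as a careful person would: the job done as asked, in the order asked, and still so for the second after the job is handed in, with the robot touching nothing.
Of sensor0, sensor1, sensor2 only 2 to 3 are there at a start; the rules pass over those that are not, and their reading is None.
At some moment in a run one of sensor0, sensor1, sensor2, tray may be knocked a few centimetres aside while the robot is not near it.
Once in a run the grip may slacken for a moment while it holds something.
It also fails if it takes over 210 s, if anything falls off the work surface, if the arm or the gripper's body presses on something with over 40 N, if the wrist force passes 120 N, or if a joint passes its speed limit or range.

## Working session

There is one attempt and no reset: what is moved stays moved. The work goes in short steps, Python scripts to look and compute and a tool call to move; the robot and the scene stay as the last step left them, time stands still between calls to the robot, and variables do not carry over. Pictures are saved under pics/ and viewed, and the job is handed in when it is done.

Besides the shell and the picture viewer there is one more tool, called after "Emit:" as name(argument=value, ...), one argument or row to a line, values as JSON. jog_arm: Moves the arm, as the interface text tells. Its arguments: {"type":"object","properties":{"increments":{"type":"array"},"squeeze":{"type":"number"}},"required":["increments"]}

```bash
ls; mkdir -p pics
python3 - <<'E'
from cell import *
import cv2
print(read_state())
for n in ("scene","top","wrist"):
    c=camera(n); cv2.imwrite(f"pics/a_{n}.png",c["image"][:,:,::-1]); print(n,c["K"],c["rvec"],c["tvec"])
E
```

```text
pics
{'clock': 0.0, 'joints': array([-1.18358803e+00,  3.00468516e-01,  1.52157715e+00, -9.49678591e-06,
        1.32068615e+00, -6.65693177e-02]), 'qd': array([ 1.05091542e-03, -1.49182737e-04, -8.97057940e-04, -1.51711956e-03,
       -2.57951467e-04, -9.07788928e-05]), 'effort': array([-3.34359411e-04, -5.31805050e+01, -3.52737665e+01,  7.08302949e-02,
        2.43679667e-02, -9.89232581e-05]), 'eef_pos': array([ 241.02251953, -494.11742518,  226.88939462]), 'eef_rot': array([-3.14045541e+00, -6.65985365e-05,  4.53779936e-01]), 'wrist_force': array([ 0.59117815,  0.62058098, -0.3639111 ]), 'moment': array([0.00107297, 0.0139157 , 0.0052797 ]), 'finger_gap': 94.0767392350225}
scene [[382.34312885   0.         258.78056905]
 [  0.         382.34312885 193.22755093]
 [  0.           0.           1.        ]] [ 1.06801743  2.45207407 -0.96985038] [ 426.05341576 -187.81556303 1373.55644935]
top [[483.50768717   0.         257.26049184]
 [  0.         483.50768717 192.43321294]
 [  0.           0.           1.        ]] [ 2.19033643 -2.14386726  0.11437654] [ -95.13265568  515.17498858 1383.68389785]
wrist [[272.21624507   0.         257.22594158]
 [  0.         272.21624507 196.53488369]
 [  0.           0.           1.        ]] [-2.45934326  1.53646876  0.21374753] [-549.86090237  -28.4539222   390.85822681]
```

View pics/a_scene.png

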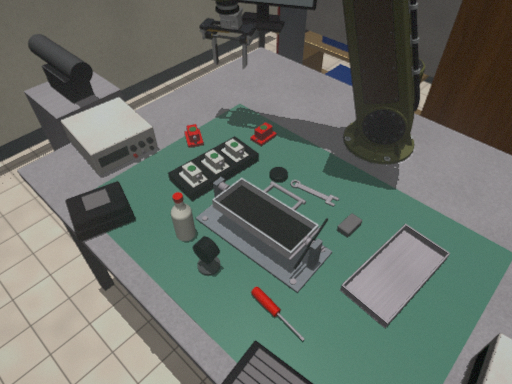

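View pics/a_top.png

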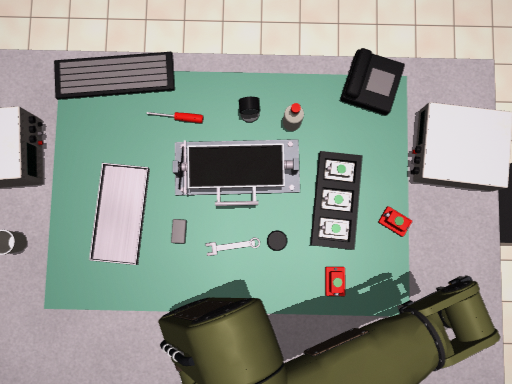

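View pics/a_wrist.png

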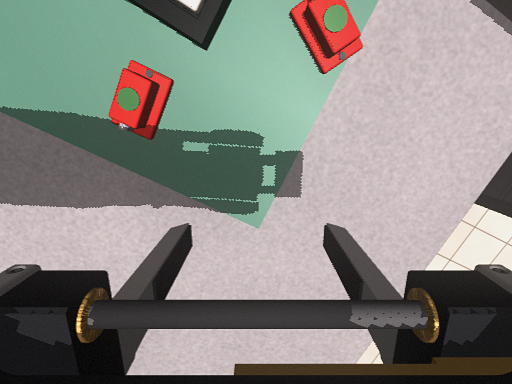

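```bash
cat > h.py <<'E'
import numpy as np, cv2
from cell import *
from scipy.spatial.transform import Rotation as R
def cam(n,save=None,scale=1):
    c=camera(n)
    if save: cv2.imwrite(f"pics/{save}.png",c["image"][:,:,::-1])
    return c
def RT(c):
    return cv2.Rodrigues(np.array(c["rvec"],float))[0],np.array(c["tvec"],float).ravel()
def ray(c,uv):
    Rm,t=RT(c); uv=np.atleast_2d(uv).astype(float)
    d=np.c_[uv,np.ones(len(uv))]@np.linalg.inv(c["K"]).T@Rm
    return -Rm.T@t,d
def at_z(c,uv,z):
    o,d=ray(c,uv); s=(z-o[2])/d[:,2]; return o+s[:,None]*d
def w(c,p):
    Rm,t=RT(c); return Rm.T@(np.array(p)-t)
def proj(c,P):
    return cv2.projectPoints(np.atleast_2d(np.array(P,float)),np.array(c["rvec"],float),np.array(c["tvec"],float),c["K"],None)[0][:,0]
def rect(mask,c,z):
    cs,_=cv2.findContours(mask.astype(np.uint8),cv2.RETR_EXTERNAL,cv2.CHAIN_APPROX_NONE)
    k=max(cs,key=cv2.contourArea)[:,0]
    P=at_z(c,k,z)[:,:2].astype(np.float32)
    (cx,cy),(a,b),ang=cv2.minAreaRect(P)
    return (round(cx,1),round(cy,1)),(round(a,1),round(b,1)),round(ang,2)
def to(p,yaw,pitch=0.,roll=np.pi):
    """shift (cm) in tool axes and turn (deg) from now to target"""
    s=read_state(); R0=R.from_euler('xyz',s["eef_rot"]); R1=R.from_euler('xyz',[roll,pitch,yaw])
    d=R0.inv().apply(np.array(p)-s["eef_pos"])/10; rv=np.degrees((R0.inv()*R1).as_rotvec())
    print("now",s["eef_pos"].round(1),s["eef_rot"].round(3),"shift cm",d.round(2),"turn",rv.round(2),"t",round(s["clock"],2),"F",np.array(s["wrist_force"]).round(1),"gap",round(s["finger_gap"],1))
E
python3 - <<'E'
from h import *
for n in("top","scene"):
    c=cam(n)
    for name in ["sensor0","insert","tray","pan","pan_floor","pan_handle","pan_pivot","index_bar","index_tip","tray_in"]:
        try:
            r=recognise(c,name)
            print(n,name,[(w(c,x["centre"]).round(0),round(x["conf"],2)) for x in r])
        except Exception as e: print(name,e)
c=cam("top")
for name,z in [("sensor0",64),("insert",34),("tray",28),("pan",95)]:
    for x in regions_of(c,name):
        print(name,x["conf"].__round__(2),x["mask"].sum(),rect(x["mask"],c,z))
im=c["image"][:,:,::-1]
cv2.imwrite("pics/b_ins.png",cv2.resize(im[130:320,160:420],None,fx=3,fy=3,interpolation=cv2.INTER_CUBIC))
E
```

```text
top sensor0 [(array([ 438., -481.,   33.]), 0.83), (array([ 495., -308.,   53.]), 0.79), (array([ 581., -317.,   51.]), 0.7), (array([ 266., -314.,   39.]), 0.67), (array([ 418., -301.,   57.]), 0.61), (array([750., -50.,  87.]), 0.3), (array([582., -17.,  73.]), 0.28)]
top insert [(array([ 502., -318.,   35.]), 0.96), (array([577., -15.,  72.]), 0.16)]
top tray [(array([444., 324.,   6.]), 0.73)]
top pan [(array([583., -19.,  69.]), 0.56)]
top pan_floor [(array([580., -16.,  75.]), 0.92)]
top pan_handle [(array([580., -13.,  72.]), 0.83)]
top pan_pivot [(array([586., -18.,  69.]), 0.63)]
top index_bar []
top index_tip [(array([573., 130., 107.]), 0.55), (array([735., 134.,  24.]), 0.34), (array([ 721., -183.,  105.]), 0.22)]
top tray_in [(array([445., 321.,   3.]), 0.7)]
scene sensor0 [(array([ 282., -299.,   27.]), 0.91), (array([ 595., -308.,   50.]), 0.65), (array([ 457., -470.,   24.]), 0.65), (array([ 429., -296.,   50.]), 0.6), (array([ 516., -301.,   50.]), 0.6)]
scene insert [(array([ 539., -278.,   36.]), 0.95)]
scene tray [(array([582., 133.,  97.]), 0.62), (array([459., 3
[... 459 characters left out ...]
index_tip []
scene tray_in [(array([456., 318.,   3.]), 0.63), (array([363.,  -4.,   7.]), 0.36)]
sensor0 0.86 554 ((269.7, -307.0), (77.0, 53.1), 1.22)
sensor0 0.79 531 ((496.3, -309.5), (80.8, 54.8), 84.38)
sensor0 0.72 571 ((581.9, -316.2), (82.9, 58.5), 83.76)
sensor0 0.68 557 ((415.8, -301.6), (82.3, 54.5), 84.9)
sensor0 0.63 587 ((440.4, -475.4), (84.6, 56.4), 59.89)
sensor0 0.55 366 ((399.5, 133.6), (43.4, 68.2), 88.19)
insert 0.73 2474 ((501.2, -314.3), (128.1, 276.2), 85.1)
tray 0.63 4752 ((448.5, 313.4), (143.6, 285.6), 85.42)
tray 0.22 272 ((378.8, -144.0), (48.8, 52.0), 1.22)
tray 0.22 264 ((364.1, -12.5), (32.1, 131.2), 12.47)
pan 0.56 4709 ((559.9, -19.8), (179.2, 286.7), 0.64)
```

View pics/b_ins.png

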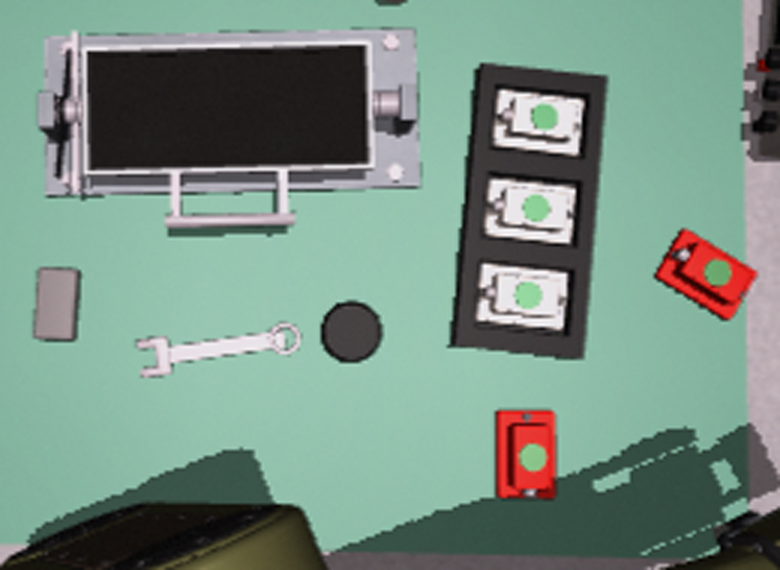

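```bash
cat >> h.py <<'E'
def vials(c,z,show=True):
    hsv=cv2.cvtColor(c["image"],cv2.COLOR_RGB2HSV)
    return hsv
def whites(c,z_top,z_fl,lo=170):
    """white housings: vial (green blob within white) centre at z_top"""
    im=c["image"].astype(int); 
    out=[]
    hsv=cv2.cvtColor(c["image"],cv2.COLOR_RGB2HSV)
    g=((hsv[...,0]>45)&(hsv[...,0]<80)&(hsv[...,1]>70)).astype(np.uint8)
    n,l,st,ce=cv2.connectedComponentsWithStats(g)
    for i in range(1,n):
        if st[i,4]>15 and st[i,4]<3000: out.append((ce[i].round(1).tolist(),int(st[i,4]),at_z(c,ce[i],z_top)[0].round(1).tolist()))
    return out
E
python3 - <<'E'
from h import *
c=cam("top")
im=c["image"]
hsv=cv2.cvtColor(im,cv2.COLOR_RGB2HSV)
for p in [(339,169),(395,220),(300,250),(280,200)]: print(p,im[p[1],p[0]],hsv[p[1],p[0]])
for o in whites(c,64,32): print(o)
# pan corners from 3x crop -> full
P=lambda x,y:(160+x/3-.33,130+y/3-.33)
pts=dict(panTL=P(85,45),panTR=P(372,42),panBL=P(87,170),panBR=P(373,168))
for k,v in pts.items(): print(k,at_z(c,v,95)[0].round(1))
for k,v in dict(hL=P(168,218),hR=P(293,216)).items(): print(k,at_z(c,v,90)[0].round(1))
for k,v in dict(postL=P(45,110),postR=P(408,100)).items(): print(k,at_z(c,v,104)[0].round(1))
cv2.imwrite("pics/b_pan.png",cv2.resize(im[130:225,165:310,::-1],None,fx=5,fy=5,interpolation=cv2.INTER_CUBIC))
s=cam("scene")
cv2.imwrite("pics/b_span.png",cv2.resize(s["image"][160:300,180:350,::-1],None,fx=4.5,fy=4.2,interpolation=cv2.INTER_CUBIC))
E
```

```text
(339, 169) [126 198 138] [ 65  93 198]
(395, 220) [110 171 112] [ 61  91 171]
(300, 250) [154 199 178] [ 76  58 199]
(280, 200) [150 196 176] [ 77  60 196]
([422.0, 119.7], 17, [734.7, -555.4, 64.0])
([282.9, 126.0], 34, [707.5, -153.9, 64.0])
([31.8, 151.0], 21, [618.7, 564.6, 64.0])
([32.1, 168.2], 50, [568.9, 560.2, 64.0])
([340.8, 168.4], 54, [587.4, -321.3, 64.0])
([338.1, 198.8], 50, [499.9, -313.8, 64.0])
([234.5, 206.7], 104, [471.1, -20.6, 64.0])
([398.5, 220.5], 52, [442.1, -484.8, 64.0])
([335.3, 227.8], 51, [417.7, -306.3, 64.0])
([403.8, 241.1], 19, [384.4, -499.2, 64.0])
([404.7, 250.7], 17, [357.7, -501.4, 64.0])
([402.8, 259.6], 20, [332.7, -495.9, 64.0])
([337.1, 281.9], 52, [267.1, -311.9, 64.0])
panTL [640.5 113.   95. ]
panTR [ 649.1 -155.3   95. ]
panBL [522.9 106.9  95. ]
panBR [ 530.4 -158.1   95. ]
hL [480.3  30.9  90. ]
hR [484.6 -84.9  90. ]
postL [576.8 146.4 104. ]
postR [ 593.4 -189.   104. ]
```

View pics/b_pan.png

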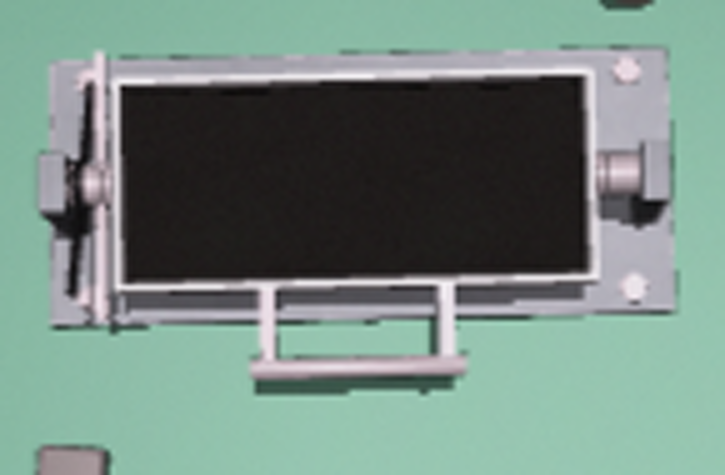

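View pics/b_span.png

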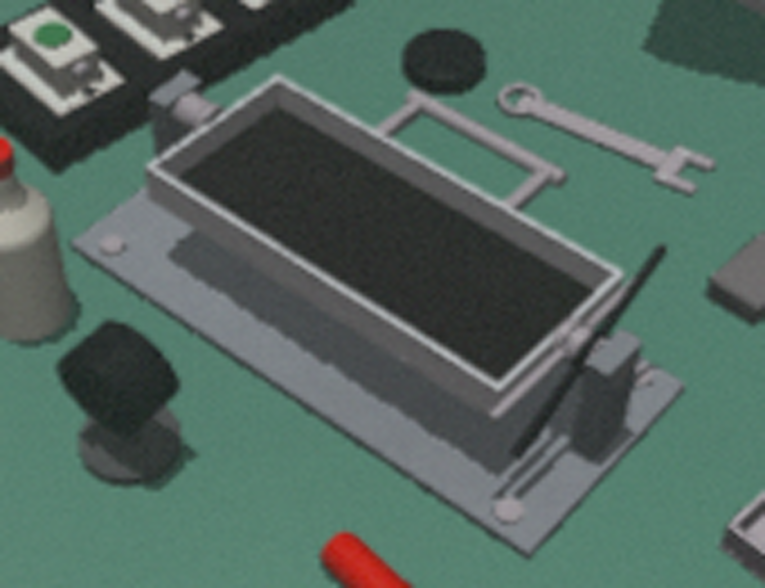

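```bash
cat > panfit.py <<'E'
from h import *
from scipy.optimize import least_squares
ct=cam("top"); cs=cam("scene")
T=lambda x,y:(165+(x+.5)/5-.5,130+(y+.5)/5-.5)
S=lambda x,y:(180+(x+.5)/4.5-.5,160+(y+.5)/4.2-.5)
h=95.5-90
# pan local rel pivot: rim top at z=25-19.5=5.5
C={'FL':(60,135,h),'FR':(60,-135,h),'NL':(-60,135,h),'NR':(-60,-135,h),'HL':(-105,60,0),'HR':(-105,-60,0)}
top=dict(FL=T(112,73),FR=T(593,67),NL=T(118,288),NR=T(600,280),HL=T(253,367),HR=T(466,362))
sc=dict(NR=S(278,76),FR=S(150,172),FL=S(497,388),NL=S(622,272),HR=S(412,95),HL=S(562,178))
def pts(q,L,th):
    return R.from_euler('z',q[2]).apply(R.from_euler('y',th).apply(L))+np.array([q[0],q[1],90])
def res(q,only=None):
    r=[]
    for c,d in((ct,top),(cs,sc)):
        if only and d is not only: continue
        k=list(d); r.append(proj(c,pts(q,np.array([C[i] for i in k],float),q[3]))-np.array([d[i] for i in k]))
    return np.concatenate(r).ravel()
for o in (None,top,sc):
    s=least_squares(res,[585,-18,.03,0],args=(o,)); print(s.x.round(4),s.fun.round(1))
s=least_squares(res,[585,-18,.03,0])
q=s.x
B=np.array([[-75,153,0],[75,153,0]],float)
f=lambda a:(proj(cs,pts(q,B,a[0]))-np.array([S(660,248),S(517,453)])).ravel()
a=least_squares(f,[.45]); print("index",a.x,a.fun.round(1))
E
python3 panfit.py
```

```text
[ 5.855719e+02 -2.140470e+01  4.260000e-02 -3.240000e-02] [-0.2  0.6 -0.  -0.2 -0.9  0.3 -0.4 -0.1 -0.6  0.2 -0.1  0.3 -0.4 -0.8
 -1.5 -1.4  0.   0.7  0.1 -0.2 -0.5 -0.1 -0.1  0.2]
[ 5.86256e+02 -2.24242e+01  3.91000e-02 -1.23500e-01] [-0.   0.1  0.5 -0.3 -0.4  0.1 -0.2  0.  -0.  -0.1  0.1  0.1]
[ 5.853295e+02 -2.018520e+01  4.520000e-02 -2.980000e-02] [-0.2 -0.6 -1.2 -1.1  0.6  0.9  0.6 -0.1 -0.2  0.   0.2  0.3]
index [0.54647124] [ 0.1 -0.5 -0.8  0.9]
```

Run:
```python
from h import *
c=cam("wrist"); s=read_state()
Rm,t=RT(c); o=-Rm.T@t; R0=R.from_euler('xyz',s["eef_rot"]).as_matrix()
print("cam in tool",R0.T@(o-s["eef_pos"])); print((R0.T@Rm.T).round(3))
to([500,-314,260],1.484)
```

```text
cam in tool [ 7.92678418e+01 -1.89499698e-02 -1.56748995e+02]
[[ 0.    -0.962 -0.273]
 [ 1.    -0.     0.001]
 [-0.001 -0.273  0.962]]
now [ 241.1 -494.3  227.4] [-3.142 -0.     0.454] shift cm [31.17 -4.86 -3.26] turn [ -0.    -0.   -59.03] t 1.75 F [-0.9 -0.6  0. ] gap 93.8
```

Emit:
jog_arm(
  increments=[
    [5.2,-0.8,-0.5,0,0,0,9.4],
    [5.2,-0.8,-0.5,0,0,0,9.4],
    [5.2,-0.8,-0.5,0,0,0,9.4],
    [5.2,-0.8,-0.5,0,0,0,9.4],
    [5.2,-0.8,-0.5,0,0,0,9.4],
    [5.2,-0.8,-0.5,0,0,0,9.4],
    [0,0,0,0,0,-10,9.4],
    [0,0,0,0,0,-10,9.4],
    [0,0,0,0,0,-10,9.4],
    [0,0,0,0,0,-10,9.4],
    [0,0,0,0,0,-10,9.4],
    [0,0,0,0,0,-9,7.0],
    [0,0,0,0,0,0,7.0],
    [0,0,0,0,0,0,7.0],
  ],
)

```text
clock: 3.5
eef_pos: [500.5, -314.4, 257.4]
eef_rot: [-3.142, -0.0, 1.48]
wrist_force: [-0.6, 0.3, 0.4]
finger_gap: 70.5
```

Run:
```python
from h import *
to([500,-314,260],1.484)
c=cam("wrist","c_wrist")
for o in whites(c,64,32): print(o)
```

```text
now [ 500.5 -314.4  257.4] [-3.142 -0.     1.48 ] shift cm [ 0.04 -0.05 -0.26] turn [-0.   -0.   -0.23] t 3.5 F [-0.6  0.3  0.4] gap 70.5
([137.9, 32.1], 54, [380.6, -127.8, 64.0])
([206.4, 87.2], 154, [450.2, -193.1, 64.0])
([451.9, 192.4], 590, [757.3, -352.2, 64.0])
([194.2, 180.9], 287, [418.0, -305.6, 64.0])
([324.8, 180.9], 229, [589.1, -321.2, 64.0])
([462.1, 188.3], 30, [770.3, -347.8, 64.0])
([90.9, 193.0], 243, [278.4, -309.5, 64.0])
([448.2, 201.1], 16, [753.8, -364.0, 64.0])
([443.4, 214.6], 36, [749.1, -382.9, 64.0])
([428.9, 250.6], 21, [733.8, -435.9, 64.0])
([459.6, 277.2], 22, [782.0, -483.3, 64.0])
([231.3, 291.4], 174, [447.1, -476.8, 64.0])
([317.4, 288.0], 18, [574.6, -482.6, 64.0])
```

View pics/c_wrist.png

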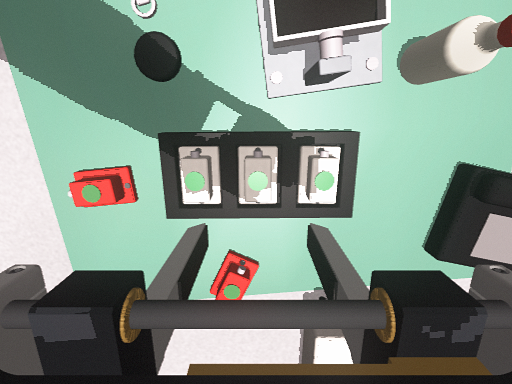

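Run:
```python
from h import *
to([588.5,-321.2,58],1.484)
```

```text
now [ 500.5 -314.4  257.5] [ 3.142 -0.     1.481] shift cm [ 0.12  8.83 19.95] turn [ 0.   -0.   -0.19] t 3.55 F [ 0.5  0.9 -0.2] gap 70.2
```

Emit:
jog_arm(
  increments=[
    [0.06,4.4,0,0,0,-0.2,6.2],
    [0.06,4.43,0,0,0,0,6.2],
    [0,0,4,0,0,0,6.2],
    [0,0,4,0,0,0,6.2],
    [0,0,4,0,0,0,6.2],
    [0,0,3,0,0,0,6.2],
    [0,0,2.5,0,0,0,6.2],
    [0,0,2.4,0,0,0,6.2],
    [0,0,0,0,0,0,6.2],
    [0,0,0,0,0,0,3.0],
    [0,0,0,0,0,0,3.0],
    [0,0,0,0,0,0,3.0],
    [0,0,0,0,0,0,3.0],
  ],
  squeeze=30,
)

```text
clock: 5.18
eef_pos: [588.5, -320.8, 58.6]
eef_rot: [3.142, 0.0, 1.487]
wrist_force: [-1.3, 0.1, 0.8]
finger_gap: 35.8
```

Run:
```python
from h import *
to([588.5,-321.2,58],1.484)
c=cam("wrist","d1")
```

```text
now [ 588.5 -320.8   58.6] [3.142 0.    1.487] shift cm [-0.04 -0.    0.06] turn [0.   0.   0.17] t 5.17 F [-1.3  0.1  0.8] gap 35.8
```

View pics/d1.png

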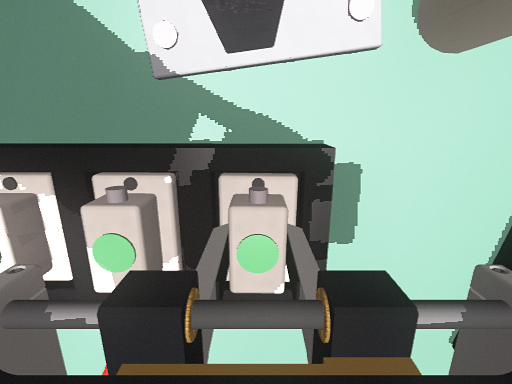

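Run:
```python
from h import *
to([582,63.6,205],1.487); to([582,63.6,205],0.042)
```

```text
now [ 588.6 -320.8   58.6] [3.142 0.    1.487] shift cm [ 38.25  -3.87 -14.64] turn [ 0.  0. -0.] t 5.22 F [-0.2 -0.4  1.6] gap 36.0
now [ 588.6 -320.8   58.6] [3.142 0.    1.487] shift cm [ 38.25  -3.87 -14.64] turn [1.000e-02 0.000e+00 8.279e+01] t 5.22 F [-0.2 -0.4  1.6] gap 36.0
```

Emit:
jog_arm(
  increments=[
    [0,0,-2,0,0,0,3.0],
    [0,0,-4,0,0,0,3.0],
    [0,0,-4.3,0,0,0,3.0],
    [0,0,-4.3,0,0,0,3.0],
    [4.25,-0.43,0,0,0,0,3.0],
    [4.25,-0.43,0,0,0,0,3.0],
    [4.25,-0.43,0,0,0,0,3.0],
    [4.25,-0.43,0,0,0,0,3.0],
    [4.25,-0.43,0,0,0,0,3.0],
    [4.25,-0.43,0,0,0,0,3.0],
    [4.25,-0.43,0,0,0,0,3.0],
    [4.25,-0.43,0,0,0,0,3.0],
    [4.25,-0.43,0,0,0,0,3.0],
  ],
)

```text
clock: 6.85
eef_pos: [581.8, 65.0, 205.8]
eef_rot: [3.141, -0.0, 1.487]
wrist_force: [0.5, -0.1, -3.2]
finger_gap: 35.7
```

Emit:
jog_arm(
  increments=[
    [0,0,0,0,0,10.4,3.0],
    [0,0,0,0,0,10.4,3.0],
    [0,0,0,0,0,10.4,3.0],
    [0,0,0,0,0,10.4,3.0],
    [0,0,0,0,0,10.4,3.0],
    [0,0,0,0,0,10.4,3.0],
    [0,0,0,0,0,10.4,3.0],
    [0,0,0,0,0,10.0,3.0],
    [0,0,0,0,0,0,3.0],
    [0,0,0,0,0,0,3.0],
  ],
)

```text
clock: 8.1
eef_pos: [582.0, 63.7, 205.0]
eef_rot: [-3.142, -0.001, 0.046]
wrist_force: [0.5, 0.7, -2.9]
finger_gap: 35.2
```

Run:
```python
from h import *
to([582,63.6,112.5],0.042)
c=cam("wrist","d2")
```

```text
now [582.   63.7 205. ] [-3.142e+00 -1.000e-03  4.600e-02] shift cm [-0.01  0.01  9.25] turn [-0.   -0.03  0.22] t 8.1 F [ 0.5  0.7 -2.9] gap 35.2
```

View pics/d2.png

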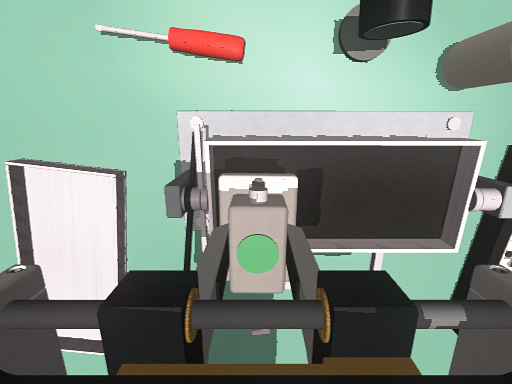

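Run:
```python
from h import *
c=cam("wrist")
for p in [(204,142),(486,142),(458,251)]: print(at_z(c,p,95.5).round(1))
q=[585.5,-21.3,.042]
for L in [(60,135),(60,-135),(-60,-135)]:
    print((R.from_euler('z',q[2]).apply([*L,0])+[q[0],q[1],95.5]).round(1))
```

```text
[[638.1 117.1  95.5]]
[[ 650.4 -153.8   95.5]]
[[ 534.8 -155.3   95.5]]
[639.8 116.1  95.5]
[ 651.1 -153.7   95.5]
[ 531.2 -158.7   95.5]
```

Emit:
jog_arm(
  increments=[
    [0,0,3,0,0,0.2,3.0],
    [0,0,3,0,0,0,3.0],
    [0,0,2,0,0,0,3.0],
    [0,0,0.9,0,0,0,3.0],
    [0,0,0.2,0,0,0,3.0],
    [0,0,0,0,0,0,3.0],
    [0,0,0,0,0,0,3.0],
  ],
)

```text
clock: 9.07
eef_pos: [582.3, 63.7, 114.2]
eef_rot: [-3.142, -0.001, 0.039]
wrist_force: [-0.1, 0.5, -1.9]
finger_gap: 35.6
```

Emit:
jog_arm(
  increments=[
    [0,0,0.2,0,0,0,3.0],
    [0,0,0,0,0,0,3.0],
    [0,0,0,0,0,0,3.0],
  ],
)

```text
clock: 9.45
eef_pos: [582.2, 63.6, 111.9]
eef_rot: [3.141, -0.001, 0.038]
wrist_force: [-2.6, -1.0, 4.5]
finger_gap: 35.7
```

Emit:
jog_arm(
  increments=[
    [0,0,0,0,0,0,5.2],
    [0,0,0,0,0,0,5.2],
    [0,0,0,0,0,0,5.2],
    [0,0,-3,0,0,0,5.2],
    [0,0,-4,0,0,0,5.2],
    [0,0,-4,0,0,0,6.2],
    [-4,0,-2,0,0,0,6.2],
    [0,0,0,0,0,0,6.2],
  ],
)

```text
clock: 10.45
eef_pos: [541.3, 62.2, 243.4]
eef_rot: [-3.141, -0.003, 0.039]
wrist_force: [0.0, -0.4, -0.4]
finger_gap: 61.6
```

Run:
```python
from h import *
c=cam("wrist","d3"); t=cam("top","d3t")
print(whites(c,116,0))
for o in whites(t,64,0): print(o)
to([502.3,-313.5,205],0.042); to([502.3,-313.5,205],1.484)
```

```text
[([428.9, 26.8], 73, [709.4, -90.3, 116.0]), ([1.2, 150.2], 16, [580.0, 328.6, 116.0]), ([257.2, 159.7], 433, [580.5, 63.4, 116.0]), ([186.7, 194.3], 73, [540.1, 138.2, 116.0]), ([202.5, 211.0], 193, [521.7, 121.4, 116.0]), ([269.4, 212.6], 123, [522.6, 47.7, 116.0]), ([327.7, 215.2], 205, [522.1, -16.9, 116.0]), ([297.4, 216.6], 75, [519.2, 16.5, 116.0]), ([2.0, 231.0], 17, [489.3, 347.0, 116.0]), ([9.8, 247.0], 23, [469.8, 342.3, 116.0]), ([443.8, 248.9], 24, [486.4, -154.4, 116.0]), ([3.4, 254.7], 23, [459.6, 351.7, 116.0]), ([437.7, 266.8], 45, [463.4, -152.4, 116.0]), ([2.1, 267.5], 23, [443.0, 356.7, 116.0]), ([8.7, 264.6], 19, [447.0, 348.2, 116.0]), ([272.0, 295.5], 25, [417.2, 39.2, 116.0]), ([233.9, 345.7], 2768, [341.1, 84.1, 116.0]), ([322.9, 330.6], 48, [368.7, -27.5, 116.0]), ([296.0, 338.0], 26, [356.1, 5.5, 116.0]), ([285.0, 348.4], 18, [339.3, 18.3, 116.0]), ([291.1, 350.9], 16, [335.6, 10.2, 116.0]), ([307.6, 349.0], 19, [339.5, -10.8, 116.0]), ([315.1, 347.5], 16, [342.2, -20.2, 116.0])]
([317.2, 115.5], 19, [740.4, -252.4, 64.0])
([282.9, 126.0], 33, [707.5, -153.
[... 333 characters left out ...]
88.5, -502.2, 64.0])
([225.5, 214.4], 187, [448.8, 4.4, 64.0])
([398.5, 220.4], 53, [442.3, -484.9, 64.0])
([335.4, 227.8], 52, [417.5, -306.5, 64.0])
([218.7, 260.5], 33, [319.4, 19.7, 64.0])
([403.9, 271.5], 56, [299.9, -498.5, 64.0])
([401.5, 301.2], 315, [218.3, -491.0, 64.0])
([337.1, 281.9], 52, [267.1, -311.9, 64.0])
([220.0, 291.0], 17, [235.4, 13.6, 64.0])
([387.8, 302.8], 27, [213.1, -452.9, 64.0])
now [542.2  62.1 241.4] [-3.142 -0.     0.038] shift cm [-5.43 37.38  3.64] turn [-0.   -0.02 -0.21] t 10.55 F [-0.1 -0.7 -0.9] gap 62.0
now [542.2  62.1 241.4] [-3.142 -0.     0.038] shift cm [-5.43 37.38  3.64] turn [ 1.000e-02 -2.000e-02 -8.283e+01] t 10.55 F [-0.1 -0.7 -0.9] gap 62.0
```

View pics/d3.png

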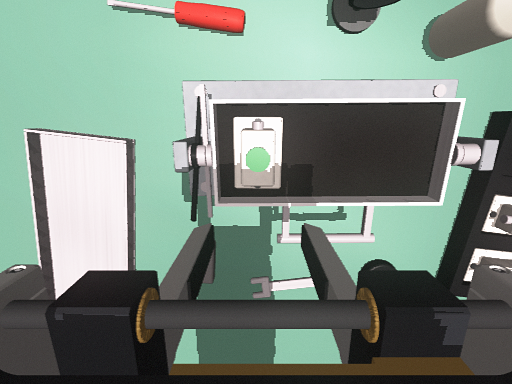

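View pics/d3t.png

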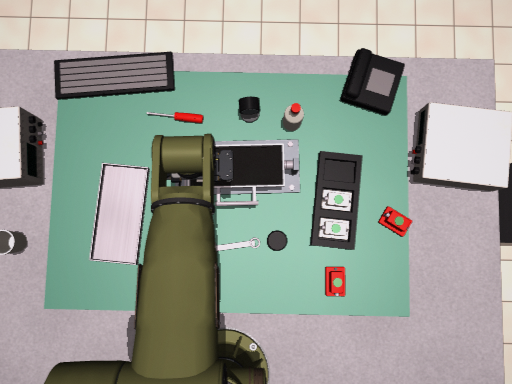

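Emit:
jog_arm(
  increments=[
    [-0.6,4.15,0.4,0,0,0,6.2],
    [-0.6,4.15,0.4,0,0,0,6.2],
    [-0.6,4.15,0.4,0,0,0,6.2],
    [-0.6,4.15,0.4,0,0,0,6.2],
    [-0.6,4.15,0.4,0,0,0,6.2],
    [-0.6,4.15,0.4,0,0,0,6.2],
    [-0.6,4.15,0.4,0,0,0,6.2],
    [-0.6,4.15,0.4,0,0,0,6.2],
    [-0.6,4.15,0.4,0,0,0,6.2],
    [0,0,0,0,0,-10.4,6.2],
    [0,0,0,0,0,-10.4,6.2],
    [0,0,0,0,0,-10.4,6.2],
    [0,0,0,0,0,-10.4,6.2],
    [0,0,0,0,0,-10.4,6.2],
    [0,0,0,0,0,-10.4,6.2],
    [0,0,0,0,0,-10.4,6.2],
    [0,0,0,0,0,-10,6.2],
    [0,0,0,0,0,0,6.2],
  ],
)

```text
clock: 12.8
eef_pos: [502.6, -313.4, 204.2]
eef_rot: [-3.14, -0.001, 1.482]
wrist_force: [0.5, 0.7, -0.3]
finger_gap: 62.1
```

```bash
cat >> h.py <<'E'
def near(c,z,p,r=60):
    for o in whites(c,z,0):
        if np.hypot(o[2][0]-p[0],o[2][1]-p[1])<r: print(o)
E
python3 - <<'E'
from h import *
to([500.5,-313.7,58.5],1.484)
c=cam("wrist","e1"); near(c,64,(500,-314),40); near(c,64,(418,-305),40)
E
```

```text
now [ 502.6 -313.4  204.2] [-3.140e+00 -1.000e-03  1.482e+00] shift cm [-0.06 -0.19 14.57] turn [-0.08 -0.05 -0.09] t 12.8 F [ 0.5  0.7 -0.3] gap 62.1
([182.4, 192.1], 387, [418.2, -305.7, 64.0])
```

View pics/e1.png

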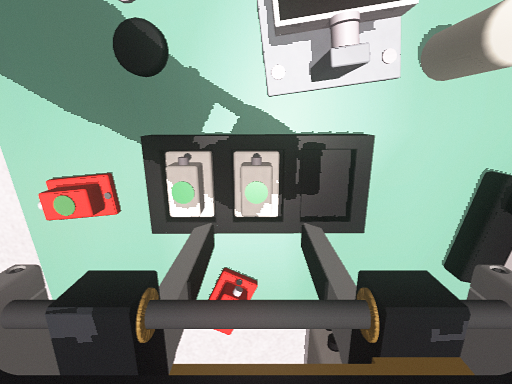

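Emit:
jog_arm(
  increments=[
    [-0.06,-0.15,3,0,0,0,6.2],
    [0,0,3,0,0,0,6.2],
    [0,0,3,0,0,0,6.2],
    [0,0,3,0,0,0,6.2],
    [0,0,2.6,0,0,0,6.2],
    [0,0,0,0,0,0,6.2],
    [0,0,0,0,0,0,3.0],
    [0,0,0,0,0,0,3.0],
    [0,0,0,0,0,0,3.0],
    [0,0,0,0,0,0,3.0],
  ],
  squeeze=30,
)

```text
clock: 14.1
eef_pos: [500.9, -313.7, 59.6]
eef_rot: [3.141, 0.0, 1.483]
wrist_force: [-0.4, 0.3, 1.6]
finger_gap: 35.8
```

Run:
```python
from h import *
to([585.5,-20.8,205],1.484); to([585.5,-20.8,205],0.042)
```

```text
now [ 500.9 -313.7   59.6] [3.141 0.    1.483] shift cm [ 29.92   5.87 -14.54] turn [ 0.02  0.01 -0.04] t 14.1 F [-0.4  0.3  1.6] gap 35.8
now [ 500.9 -313.7   59.6] [3.141 0.    1.483] shift cm [ 29.92   5.87 -14.54] turn [ 2.000e-02 -0.000e+00  8.258e+01] t 14.1 F [-0.4  0.3  1.6] gap 35.8
```

Emit:
jog_arm(
  increments=[
    [0,0,-2,0,0,0,3.0],
    [0,0,-4,0,0,0,3.0],
    [0,0,-4.3,0,0,0,3.0],
    [0,0,-4.2,0,0,0,3.0],
    [4.27,0.84,0,0,0,0,3.0],
    [4.27,0.84,0,0,0,0,3.0],
    [4.27,0.84,0,0,0,0,3.0],
    [4.27,0.84,0,0,0,0,3.0],
    [4.27,0.84,0,0,0,0,3.0],
    [4.27,0.84,0,0,0,0,3.0],
    [4.3,0.84,0,0,0,0,3.0],
    [0,0,0,0,0,10.4,3.0],
    [0,0,0,0,0,10.4,3.0],
    [0,0,0,0,0,10.4,3.0],
    [0,0,0,0,0,10.4,3.0],
    [0,0,0,0,0,10.4,3.0],
    [0,0,0,0,0,10.4,3.0],
    [0,0,0,0,0,10.2,3.0],
    [0,0,0,0,0,10,3.0],
    [0,0,0,0,0,0,3.0],
  ],
)

```text
clock: 16.6
eef_pos: [585.4, -20.7, 204.2]
eef_rot: [-3.142, 0.001, 0.043]
wrist_force: [-0.0, -0.5, -0.8]
finger_gap: 35.9
```

Run:
```python
from h import *
to([585.5,-20.8,114],0.042)
c=cam("wrist","e2"); near(c,116,(582,63),30)
```

```text
now [585.4 -20.7 204.2] [-3.142e+00  1.000e-03  4.300e-02] shift cm [0.02 0.01 9.02] turn [-0.    0.03  0.05] t 16.6 F [-0.  -0.5 -0.8] gap 35.9
([168.0, 207.4], 543, [580.9, 63.3, 116.0])
```

View pics/e2.png

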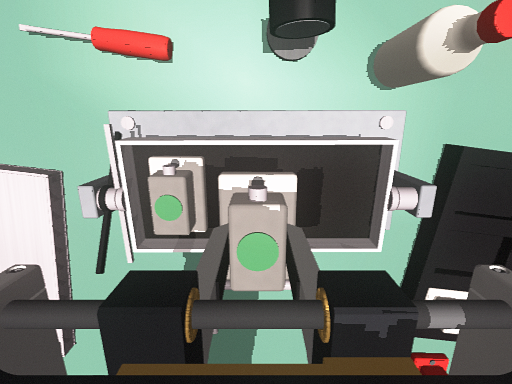

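Emit:
jog_arm(
  increments=[
    [0,0,3,0,0,0,3.0],
    [0,0,3,0,0,0,3.0],
    [0,0,2,0,0,0,3.0],
    [0,0,0.8,0,0,0,3.0],
    [0,0,0.25,0,0,0,3.0],
    [0,0,0,0,0,0,3.0],
    [0,0,0,0,0,0,3.0],
  ],
)

```text
clock: 17.52
eef_pos: [585.8, -20.7, 114.7]
eef_rot: [3.141, -0.001, 0.042]
wrist_force: [0.2, 0.3, -1.9]
finger_gap: 35.8
```

Emit:
jog_arm(
  increments=[
    [0,0,0.15,0,0,0,3.0],
    [0,0,0.05,0,0,0,3.0],
    [0,0,0,0,0,0,3.0],
  ],
)

```text
clock: 17.9
eef_pos: [585.7, -20.7, 113.1]
eef_rot: [3.141, -0.001, 0.042]
wrist_force: [-5.5, -0.7, 8.2]
finger_gap: 36.0
```

Emit:
jog_arm(
  increments=[
    [0,0,0,0,0,0,5.2],
    [0,0,0,0,0,0,5.2],
    [0,0,0,0,0,0,5.2],
    [0,0,-3,0,0,0,5.2],
    [0,0,-4,0,0,0,5.2],
    [0,0,-4,0,0,0,6.2],
    [-4,0,-1,0,0,0,6.2],
    [0,0,0,0,0,0,6.2],
  ],
)

```text
clock: 18.9
eef_pos: [544.6, -22.5, 233.2]
eef_rot: [3.141, -0.002, 0.042]
wrist_force: [1.0, 0.6, 0.0]
finger_gap: 61.9
```

Run:
```python
from h import *
c=cam("wrist","e3"); near(c,116,(582,63),30); near(c,116,(585,-21),30)
t=cam("top"); near(t,64,(418,-306),40)
to([418,-306,205],0.042); to([418,-306,205],1.484)
```

```text
([173.4, 160.3], 494, [581.0, 63.3, 116.0])
([257.2, 159.6], 464, [585.1, -21.1, 116.0])
([335.4, 227.8], 52, [417.5, -306.5, 64.0])
now [545.8 -22.4 232.1] [ 3.142 -0.     0.042] shift cm [-13.95  27.8    2.7 ] turn [ 0.   -0.03 -0.01] t 19.0 F [ 0.  -0.1 -0.5] gap 62.0
now [545.8 -22.4 232.1] [ 3.142 -0.     0.042] shift cm [-13.95  27.8    2.7 ] turn [ 2.000e-02 -2.000e-02 -8.263e+01] t 19.0 F [ 0.  -0.1 -0.5] gap 62.0
```

View pics/e3.png

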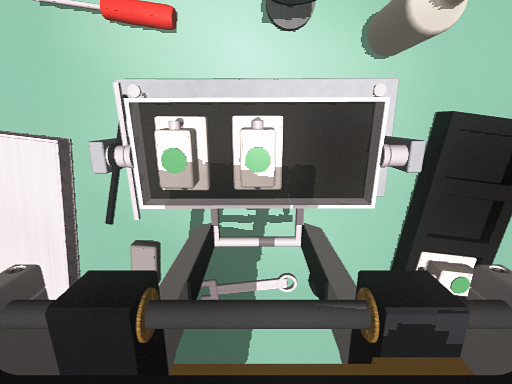

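Two housings sit flat in the pan at (174,160) and (257,160); the third is still in the insert at (460,285).

Emit:
jog_arm(
  increments=[
    [-2,3.97,0.4,0,0,0,6.2],
    [-2,3.97,0.4,0,0,0,6.2],
    [-2,3.97,0.4,0,0,0,6.2],
    [-2,3.97,0.4,0,0,0,6.2],
    [-2,3.97,0.4,0,0,0,6.2],
    [-2,3.97,0.4,0,0,0,6.2],
    [-1.95,3.97,0.4,0,0,0,6.2],
    [0,0,0,0,0,-10.4,6.2],
    [0,0,0,0,0,-10.4,6.2],
    [0,0,0,0,0,-10.4,6.2],
    [0,0,0,0,0,-10.4,6.2],
    [0,0,0,0,0,-10.4,6.2],
    [0,0,0,0,0,-10.4,6.2],
    [0,0,0,0,0,-10.2,6.2],
    [0,0,0,0,0,-10,6.2],
    [0,0,0,0,0,0,6.2],
  ],
)

```text
clock: 21.0
eef_pos: [418.2, -306.1, 203.3]
eef_rot: [-3.141, -0.001, 1.483]
wrist_force: [0.9, -0.1, -0.3]
finger_gap: 61.8
```

Run:
```python
from h import *
c=cam("wrist","f1"); near(c,64,(418,-305),40)
to([418,-305.8,58.5],1.484)
```

```text
now [ 418.1 -306.1  203.4] [-3.141 -0.     1.48 ] shift cm [ 0.02 -0.   14.49] turn [-0.04 -0.03 -0.25] t 21.05 F [ 0.2  0.4 -1.2] gap 61.9
```

View pics/f1.png

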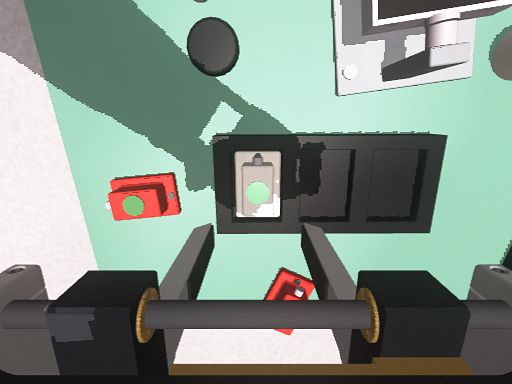

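Emit:
jog_arm(
  increments=[
    [0,0,3,0,0,0,6.2],
    [0,0,3,0,0,0,6.2],
    [0,0,3,0,0,0,6.2],
    [0,0,3,0,0,0,6.2],
    [0,0,2.6,0,0,0,6.2],
    [0,0,0,0,0,0,6.2],
    [0,0,0,0,0,0,3.0],
    [0,0,0,0,0,0,3.0],
    [0,0,0,0,0,0,3.0],
    [0,0,0,0,0,0,3.0],
  ],
  squeeze=30,
)

```text
clock: 22.3
eef_pos: [417.9, -305.9, 58.0]
eef_rot: [3.141, 0.0, 1.483]
wrist_force: [0.6, 0.1, -0.4]
finger_gap: 35.8
```

Run:
```python
from h import *
to([589,-105.5,205],1.484); to([589,-105.5,205],0.042)
```

```text
now [ 417.9 -305.9   58. ] [3.141 0.    1.483] shift cm [ 21.46  15.3  -14.7 ] turn [ 0.01  0.   -0.05] t 22.3 F [ 0.6  0.1 -0.4] gap 35.8
now [ 417.9 -305.9   58. ] [3.141 0.    1.483] shift cm [ 21.46  15.3  -14.7 ] turn [ 1.000e-02 -0.000e+00  8.257e+01] t 22.3 F [ 0.6  0.1 -0.4] gap 35.8
```

Emit:
jog_arm(
  increments=[
    [0,0,-2,0,0,0,3.0],
    [0,0,-4,0,0,0,3.0],
    [0,0,-4.3,0,0,0,3.0],
    [0,0,-4.4,0,0,0,3.0],
    [3.58,2.55,0,0,0,0,3.0],
    [3.58,2.55,0,0,0,0,3.0],
    [3.58,2.55,0,0,0,0,3.0],
    [3.58,2.55,0,0,0,0,3.0],
    [3.58,2.55,0,0,0,0,3.0],
    [3.56,2.55,0,0,0,0,3.0],
    [0,0,0,0,0,10.4,3.0],
    [0,0,0,0,0,10.4,3.0],
    [0,0,0,0,0,10.4,3.0],
    [0,0,0,0,0,10.4,3.0],
    [0,0,0,0,0,10.4,3.0],
    [0,0,0,0,0,10.4,3.0],
    [0,0,0,0,0,10.2,3.0],
    [0,0,0,0,0,10,3.0],
    [0,0,0,0,0,0,3.0],
  ],
)

```text
clock: 24.68
eef_pos: [588.7, -105.4, 204.6]
eef_rot: [-3.141, 0.001, 0.043]
wrist_force: [-0.1, -0.1, -2.7]
finger_gap: 35.7
```

Run:
```python
from h import *
to([589,-105.5,113],0.042)
c=cam("wrist","f2"); near(c,116,(582,63),30);near(c,116,(585,-20),30)
```

```text
now [ 588.7 -105.4  204.6] [-3.141e+00  1.000e-03  4.300e-02] shift cm [0.03 0.01 9.16] turn [-0.01  0.05  0.04] t 24.68 F [-0.1 -0.1 -2.7] gap 35.7
([78.4, 207.0], 536, [581.0, 63.5, 116.0])
([167.7, 206.4], 543, [585.2, -21.0, 116.0])
```

View pics/f2.png

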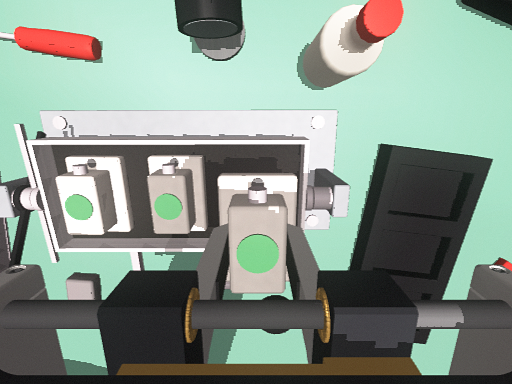

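Emit:
jog_arm(
  increments=[
    [0,0,3,0,0,0,3.0],
    [0,0,3,0,0,0,3.0],
    [0,0,2,0,0,0,3.0],
    [0,0,0.9,0,0,0,3.0],
    [0,0,0.2,0,0,0,3.0],
    [0,0,0.1,0,0,0,3.0],
    [0,0,0,0,0,0,3.0],
    [0,0,0,0,0,0,3.0],
  ],
)

```text
clock: 25.72
eef_pos: [589.1, -105.5, 113.4]
eef_rot: [3.141, -0.001, 0.042]
wrist_force: [-0.5, -0.2, -3.0]
finger_gap: 35.9
```

Emit:
jog_arm(
  increments=[
    [0,0,0.15,0,0,0,3.0],
    [0,0,0.05,0,0,0,3.0],
    [0,0,0,0,0,0,3.0],
  ],
)

```text
clock: 26.1
eef_pos: [589.1, -105.5, 111.7]
eef_rot: [3.141, -0.001, 0.042]
wrist_force: [-3.9, 0.8, 5.2]
finger_gap: 36.1
```

Emit:
jog_arm(
  increments=[
    [0,0,0,0,0,0,5.2],
    [0,0,0,0,0,0,5.2],
    [0,0,0,0,0,0,5.2],
    [0,0,-3,0,0,0,5.2],
    [0,0,-4,0,0,0,5.2],
    [0,0,-4,0,0,0,5.2],
    [-4,-3,-1,0,0,0,5.2],
    [-4,-4,0,0,0,0,5.2],
    [0,0,0,0,0,0,5.2],
  ],
)

```text
clock: 27.22
eef_pos: [504.4, -37.2, 231.5]
eef_rot: [-3.142, -0.0, 0.044]
wrist_force: [-0.1, 0.2, -0.1]
finger_gap: 51.8
```

Run:
```python
from h import *
c=cam("wrist","g1"); near(c,116,(582,63),30); near(c,116,(585,-21),30); near(c,116,(588,-105),30)
s=cam("scene","g1s")
cv2.imwrite("pics/g1s.png",cv2.resize(s["image"][160:300,180:350,::-1],None,fx=4.5,fy=4.2,interpolation=cv2.INTER_CUBIC))
```

```text
([155.8, 117.7], 576, [581.0, 63.4, 116.0])
([239.5, 123.7], 148, [579.0, -17.0, 116.0])
([332.2, 118.0], 557, [588.1, -105.9, 116.0])
```

View pics/g1.png

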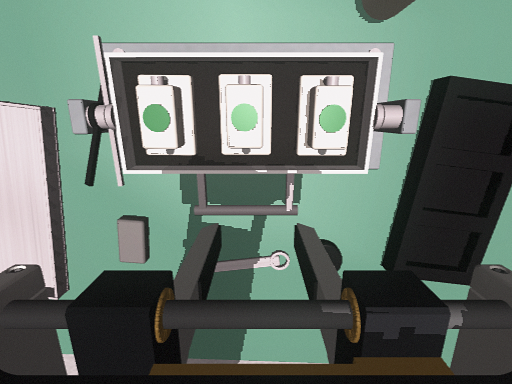

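View pics/g1s.png

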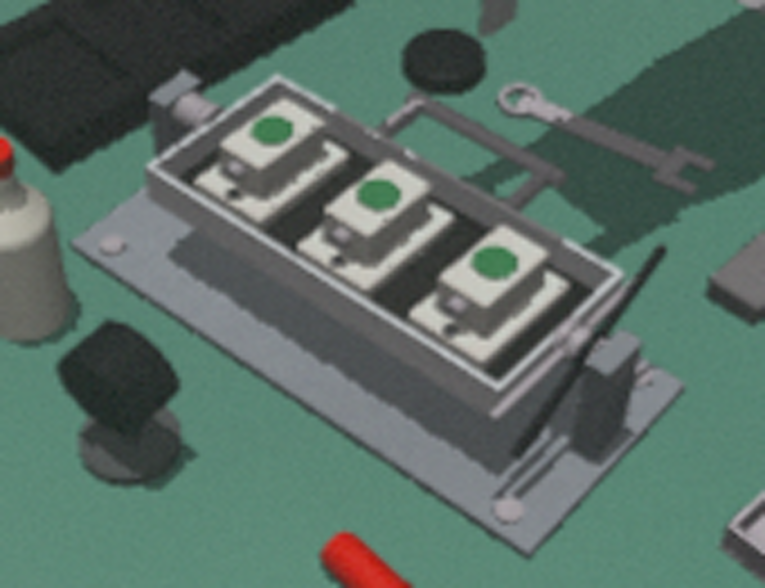

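Run:
```python
from h import *
c=cam("wrist")
cv2.imwrite("pics/g2.png",cv2.resize(c["image"][20:230,80:400,::-1],None,fx=2.5,fy=2.5,interpolation=cv2.INTER_CUBIC))
for p in [(194.5,210.5),(298,210.5)]: print(at_z(c,p,87).round(1))
to([480.6,-25.7,190],1.613)
# model
for tilt in (0,-.03,-.06):
    L=R.from_euler('y',tilt).apply([[-105,60,0],[-105,-60,0],[-60,135,5.5],[-60,-135,5.5],[60,135,5.5],[60,-135,5.5]])
    print(tilt,proj(c,R.from_euler('z',.042).apply(L)+[585.5,-21.3,90]).round(1).tolist())
```

```text
[[480.6  32.9  87. ]]
[[485.7 -87.7  87. ]]
now [506.7 -39.2 231.2] [ 3.141e+00 -1.000e-03  4.200e-02] shift cm [-2.55 -1.46  4.12] turn [ 4.000e-02 -2.000e-02 -9.002e+01] t 27.38 F [ 0.2 -0.2  0.3] gap 51.9
0 [[192.9, 213.3], [296.4, 213.3], [120.5, 176.1], [367.3, 176.2], [103.8, 55.0], [380.8, 55.2]]
-0.03 [[193.5, 212.4], [296.1, 212.4], [121.3, 175.9], [366.6, 176.0], [102.8, 54.8], [381.6, 55.0]]
-0.06 [[194.1, 211.4], [295.7, 211.4], [122.1, 175.6], [366.0, 175.7], [101.8, 54.6], [382.4, 54.9]]
```

View pics/g2.png

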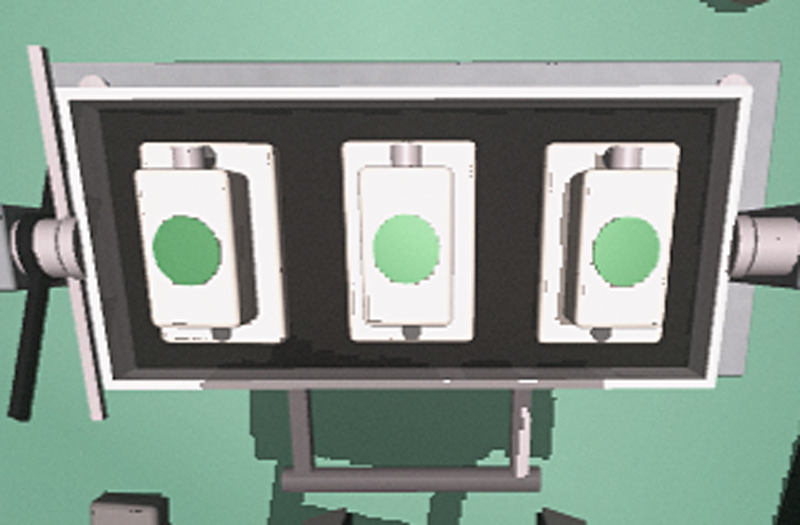

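Emit:
jog_arm(
  increments=[
    [-2.45,-1.4,4,0,0,0,3.6],
    [0,0,0,0,0,-10,3.6],
    [0,0,0,0,0,-10,3.6],
    [0,0,0,0,0,-10,3.6],
    [0,0,0,0,0,-10,3.6],
    [0,0,0,0,0,-10,3.6],
    [0,0,0,0,0,-10,3.6],
    [0,0,0,0,0,-10,3.6],
    [0,0,0,0,0,-10,3.6],
    [0,0,0,0,0,-10,3.6],
    [0,0,0,0,0,0,3.6],
  ],
)

```text
clock: 28.75
eef_pos: [481.6, -26.5, 190.7]
eef_rot: [-3.141, -0.0, 1.611]
wrist_force: [0.2, 0.1, -1.1]
finger_gap: 36.2
```

Run:
```python
from h import *
to([482,-26,90],1.613)
c=cam("wrist","g3")
```

```text
now [481.6 -26.5 190.7] [-3.141 -0.     1.611] shift cm [ 0.05  0.05 10.07] turn [-0.02 -0.   -0.12] t 28.75 F [ 0.2  0.1 -1.1] gap 36.2
```

View pics/g3.png

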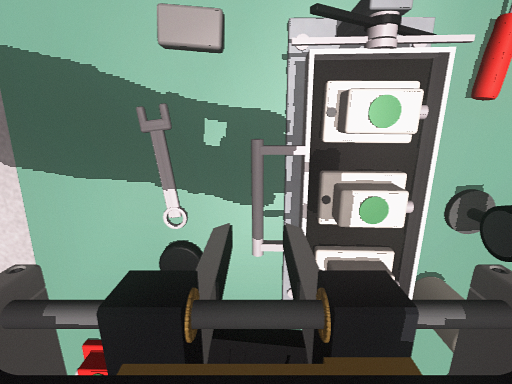

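Emit:
jog_arm(
  increments=[
    [0,0,3,0,0,0,3.6],
    [0,0,3,0,0,0,3.6],
    [0,0,2.5,0,0,0,3.6],
    [0,0,1.5,0,0,0,3.6],
    [0,0,0,0,0,0,3.6],
    [0,0,0,0,0,0,1.0],
    [0,0,0,0,0,0,1.0],
    [0,0,0,0,0,0,1.0],
    [0,0,0,0,0,0,1.0],
    [0,0,0,0,0,0,1.0],
  ],
  squeeze=30,
)

```text
clock: 30.05
eef_pos: [481.4, -25.9, 91.5]
eef_rot: [3.14, 0.0, 1.613]
wrist_force: [1.3, 0.5, 5.7]
finger_gap: 11.1
```

Run:
```python
from h import *
to([482,-26,90],1.613)
s=read_state(); print(s["moment"])
c=cam("wrist","g4")
```

```text
now [481.4 -25.9  91.5] [3.14  0.    1.613] shift cm [-0.01  0.06  0.15] turn [ 0.07  0.01 -0.02] t 30.05 F [1.3 0.5 5.7] gap 11.1
[ 0.05455797 -0.25378046  0.01638364]
```

View pics/g4.png

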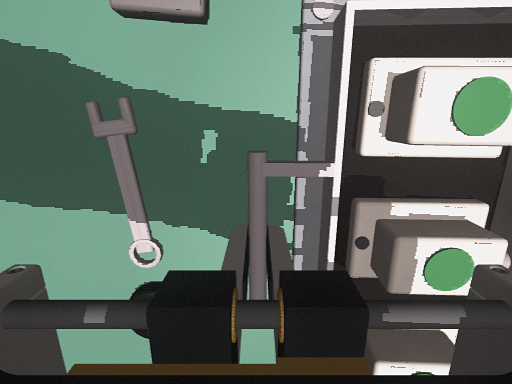

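Emit:
jog_arm(
  increments=[
    [0,0.006,-0.182,1,0,0,1.0],
    [0,0.006,-0.182,1,0,0,1.0],
    [0,0.012,-0.363,2,0,0,1.0],
    [0,0.012,-0.363,2,0,0,1.0],
    [0,0.012,-0.363,2,0,0,1.0],
    [0,0.012,-0.363,2,0,0,1.0],
    [0,0,0,0,0,0,1.0],
  ],
)

```text
clock: 30.98
eef_pos: [483.2, -25.8, 109.0]
eef_rot: [-2.967, 0.0, 1.613]
wrist_force: [2.3, -0.0, 3.1]
finger_gap: 10.9
```

Run:
```python
from h import *
s=read_state(); print(s["wrist_force"],s["moment"],s["eef_pos"],R.from_euler('xyz',s["eef_rot"]).as_matrix()[:,2],s["joints"].round(3))
c=cam("scene")
cv2.imwrite("pics/g5.png",cv2.resize(c["image"][150:300,180:350,::-1],None,fx=4,fy=4,interpolation=cv2.INTER_CUBIC))
```

```text
[ 2.28549459 -0.04230765  3.11519322] [-0.0771132  -0.57576785  0.04321776] [483.19676233 -25.84048645 108.99903599] [-0.17356019 -0.00736507 -0.98479572] [-0.115  0.385  1.713 -0.029  1.216 -0.145]
```

View pics/g5.png

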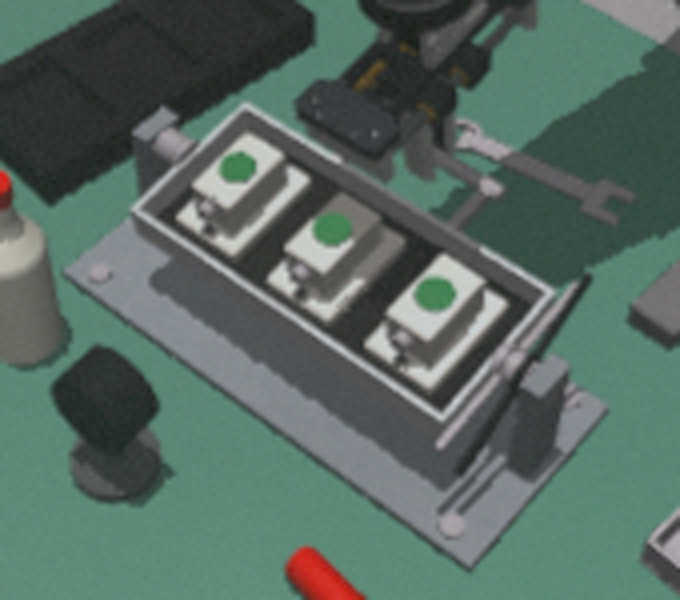

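Emit:
jog_arm(
  increments=[
    [0,0.012,-0.363,2,0,0,1.0],
    [0,0.012,-0.363,2,0,0,1.0],
    [0,0.012,-0.363,2,0,0,1.0],
    [0,0.012,-0.363,2,0,0,1.0],
    [0,0.012,-0.363,2,0,0,1.0],
    [0,0.012,-0.363,2,0,0,1.0],
    [0,0.012,-0.363,2,0,0,1.0],
    [0,0.012,-0.363,2,0,0,1.0],
    [0,0,0,0,0,0,1.0],
    [0,0,0,0,0,0,1.0],
  ],
)

```text
clock: 32.28
eef_pos: [492.1, -25.4, 136.0]
eef_rot: [-2.689, -0.0, 1.613]
wrist_force: [1.6, -0.8, -6.9]
finger_gap: 10.9
```

Run:
```python
from h import *
s=read_state(); print(s["wrist_force"],s["moment"],s["eef_pos"],R.from_euler('xyz',s["eef_rot"]).as_matrix()[:,2],s["joints"].round(3))
c=cam("scene")
cv2.imwrite("pics/g6.png",cv2.resize(c["image"][170:290,210:340,::-1],None,fx=6,fy=5,interpolation=cv2.INTER_CUBIC))
np.save("g6.npy",c["image"])
```

```text
[ 1.58262034 -0.78987613 -6.93781598] [-0.09914936 -1.22226054  0.12384185] [492.07098432 -25.43980398 135.98441616] [-0.43728369 -0.01828371 -0.89913774] [-0.096  0.526  1.487 -0.06   1.578 -0.124]
```

View pics/g6.png

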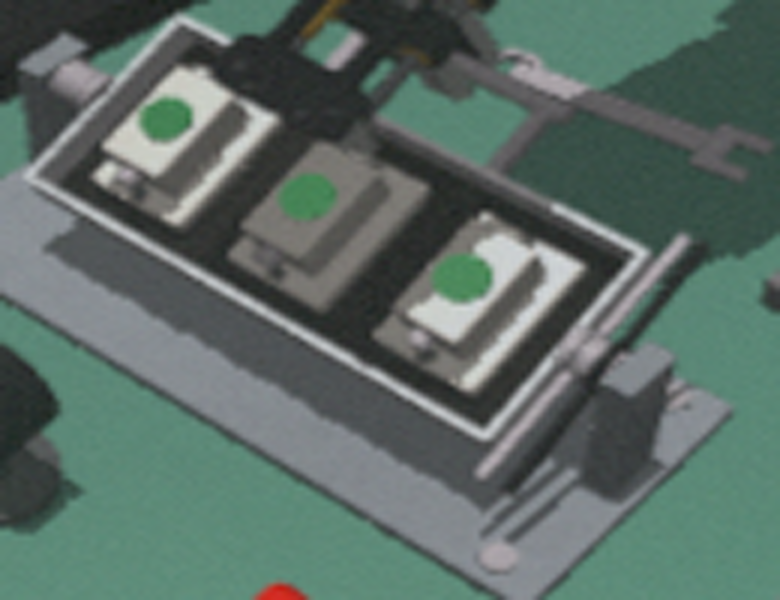

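```bash
cat > sl.py <<'E'
from h import *
from scipy.optimize import brentq
c=cam("scene")
def ang(th,y,L=75):
    P=R.from_euler('z',.042).apply(R.from_euler('y',th).apply([[-L,y,0],[L,y,0]]))+[585.5,-21,90]
    p=proj(c,P); d=p[0]-p[1]; return np.arctan2(-d[1],d[0])
def th(slope_ang,y): return brentq(lambda t:ang(t,y)-slope_ang,-.3,.9)
E
python3 - <<'E'
from sl import *
print("pointer",th(np.arctan2(46.6,33.8),141),"bar",th(np.arctan2(50,32.5),153), th(np.arctan2(48.8,31.8),153))
print([ang(t,153).round(3) for t in(.4,.45,.5,.55)])
# sub-pixel fits: black bar
im=np.load("g6.npy").astype(int)
g=im.sum(2)
for v in range(212,275,6): print(v, g[v,280:335].tolist())
E
```

```text
pointer 0.38149243286412726 bar 0.552941638332373 0.5488153619254328
[np.float64(0.951), np.float64(0.966), np.float64(0.98), np.float64(0.994)]
212 [142, 125, 127, 139, 147, 106, 114, 136, 140, 151, 318, 292, 177, 124, 126, 130, 127, 132, 176, 200, 210, 239, 418, 528, 523, 455, 356, 252, 194, 196, 213, 209, 209, 196, 203, 207, 199, 210, 194, 206, 206, 198, 199, 208, 206, 199, 209, 210, 210, 193, 209, 206, 212, 202, 199]
218 [126, 142, 126, 124, 179, 312, 353, 354, 352, 427, 569, 607, 616, 614, 619, 601, 464, 323, 283, 404, 338, 209, 151, 132, 128, 133, 120, 149, 188, 210, 221, 267, 426, 544, 556, 465, 333, 225, 205, 197, 209, 239, 430, 505, 394, 248, 204, 176, 190, 200, 210, 200, 196, 207, 210]
224 [262, 344, 326, 299, 315, 302, 310, 304, 297, 305, 307, 307, 551, 619, 619, 590, 465, 309, 247, 249, 337, 561, 619, 613, 617, 587, 431, 253, 165, 151, 129, 122, 160, 401, 564, 466, 308, 338, 488, 503, 350, 225, 180, 162, 148, 221, 319, 341, 346, 341, 338, 338, 335, 342, 339]
230 [448, 575, 613, 610, 585, 473, 435, 424, 494, 598, 614, 542, 364, 262, 253, 242, 278, 340, 433, 586, 612, 531, 
[... 1424 characters left out ...]
 230, 194, 183, 191, 195, 195, 180, 179, 178, 180, 180, 242, 389, 417, 426, 431, 423, 328, 251, 322, 348, 343, 350, 341, 346, 347, 348, 344]
266 [407, 414, 412, 343, 269, 242, 249, 237, 245, 249, 241, 238, 248, 229, 178, 143, 139, 268, 355, 293, 239, 289, 387, 416, 396, 276, 238, 210, 190, 184, 182, 189, 188, 178, 198, 225, 243, 296, 368, 286, 235, 330, 345, 347, 350, 343, 348, 349, 345, 356, 345, 348, 344, 350, 346]
272 [410, 415, 421, 411, 411, 409, 415, 408, 413, 415, 336, 393, 385, 289, 244, 294, 390, 408, 391, 292, 242, 291, 393, 420, 420, 419, 420, 419, 422, 422, 417, 418, 425, 379, 263, 268, 336, 351, 347, 353, 351, 351, 346, 348, 346, 344, 354, 350, 346, 354, 348, 351, 344, 350, 350]
```

Run:
```python
from h import *
c=cam("wrist","g7"); t=cam("top")
cv2.imwrite("pics/g7t.png",cv2.resize(t["image"][130:225,165:310,::-1],None,fx=5,fy=5,interpolation=cv2.INTER_CUBIC))
```

```text
(no output)
```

View pics/g7.png

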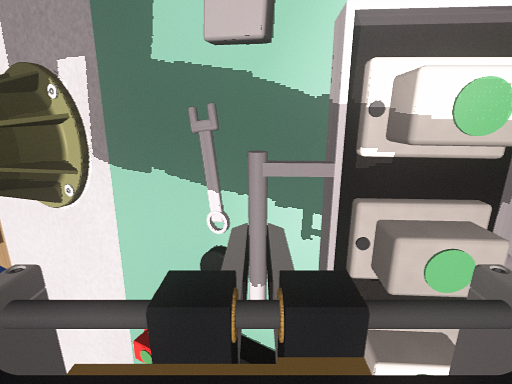

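View pics/g7t.png

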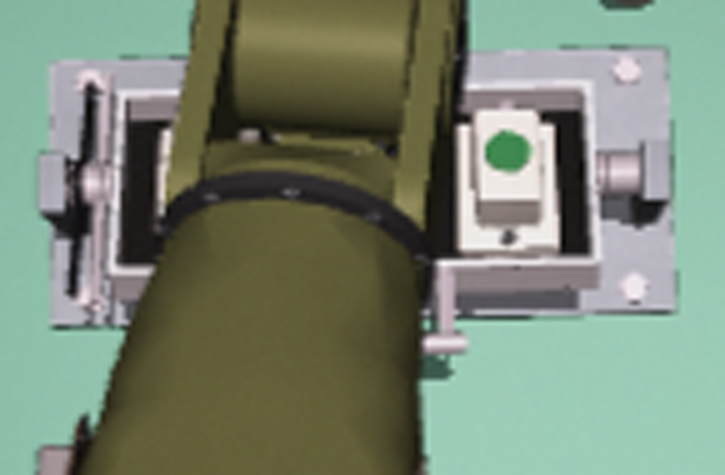

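Emit:
jog_arm(
  increments=[
    [0,0.012,-0.363,2,0,0,1.0],
    [0,0.012,-0.363,2,0,0,1.0],
    [0,0.012,-0.363,2,0,0,1.0],
    [0,0.006,-0.182,1,0,0,1.0],
    [0,0,0,0,0,0,1.0],
    [0,0,0,0,0,0,1.0],
  ],
)

```text
clock: 33.22
eef_pos: [498.5, -25.2, 147.3]
eef_rot: [-2.566, -0.0, 1.613]
wrist_force: [-2.6, -0.9, -5.6]
finger_gap: 11.1
```

Run:
```python
from h import *
s=read_state(); print(s["wrist_force"],s["moment"],s["eef_pos"],s["eef_rot"],s["joints"].round(3))
c=cam("scene")
cv2.imwrite("pics/g8.png",cv2.resize(c["image"][170:290,210:340,::-1],None,fx=6,fy=5,interpolation=cv2.INTER_CUBIC))
```

```text
[-2.62956189 -0.90967528 -5.6457303 ] [-0.12198077 -0.55018278  0.07882342] [498.50155767 -25.15092151 147.32703537] [-2.56582584e+00 -6.24304523e-05  1.61268804e+00] [-0.089  0.598  1.383 -0.072  1.732 -0.121]
```

View pics/g8.png

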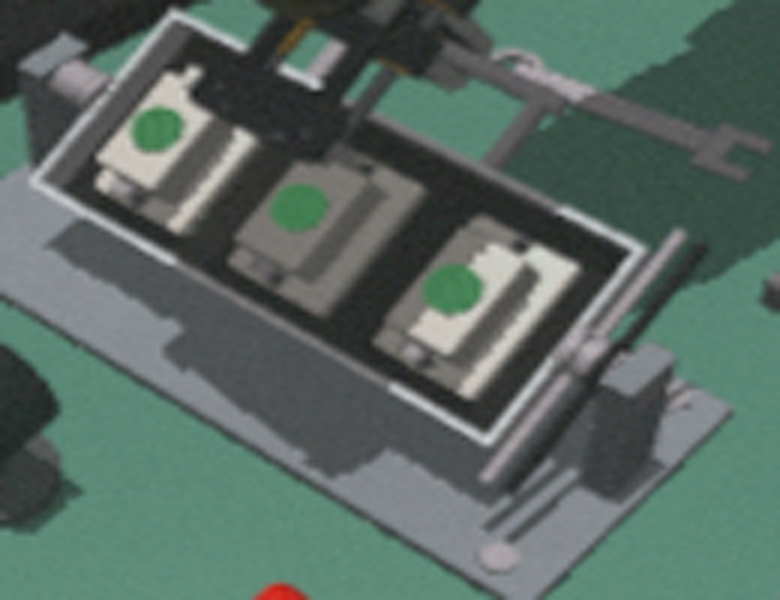

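Emit:
jog_arm(
  increments=[
    [0,0,0,0,0,0,3.6],
    [0,0,0,0,0,0,3.6],
    [0,0,0,0,0,0,3.6],
    [0,0,-2,0,0,0,3.6],
    [0,0,-4,0,0,0,3.6],
    [0,0,-4,0,0,0,3.6],
    [0,0,0,-8.25,0,0,3.6],
    [0,0,0,-8.25,0,0,3.6],
    [0,0,0,-8.25,0,0,3.6],
    [0,0,0,-8.25,0,0,3.6],
    [0,0,0,0,0,0,3.6],
  ],
)

```text
clock: 34.65
eef_pos: [552.3, -22.9, 232.3]
eef_rot: [3.141, 0.0, 1.612]
wrist_force: [0.6, 0.5, 0.3]
finger_gap: 36.3
```

Run:
```python
from h import *
to([582,227,200],1.613)
c=cam("wrist","g9")
c=cam("scene")
cv2.imwrite("pics/g9s.png",cv2.resize(c["image"][170:290,210:340,::-1],None,fx=6,fy=5,interpolation=cv2.INTER_CUBIC))
```

```text
now [552.3 -22.9 232.3] [3.141 0.    1.612] shift cm [24.85  4.    3.23] turn [ 0.06  0.01 -0.03] t 34.65 F [0.6 0.5 0.3] gap 36.3
```

View pics/g9.png

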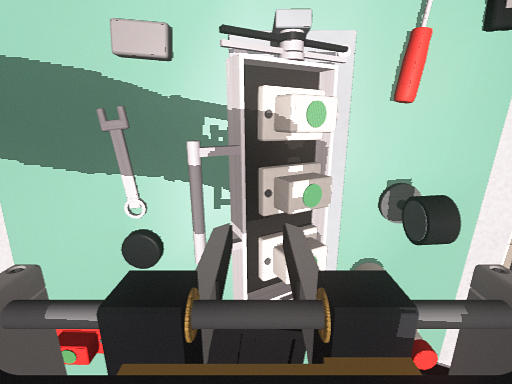

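View pics/g9s.png

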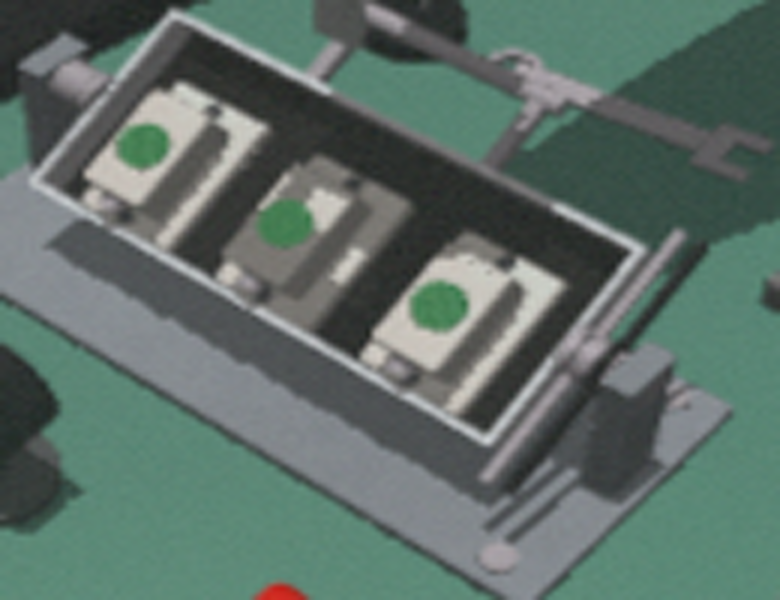

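Emit:
jog_arm(
  increments=[
    [5,0.6,0,0,0,0,3.6],
    [5,0.6,0,0,0,0,3.6],
    [5,0.6,0,0,0,0,3.6],
    [5,0.6,0,0,0,0,3.6],
    [5,0.6,2,0,0,0,3.6],
    [0,0,0,0,-9,0,3.6],
    [0,0,0,0,-9,0,3.6],
    [0,0,0,0,-9,0,3.6],
    [0,0,0,0,-9,0,3.6],
    [0,0,0,0,-9,0,3.6],
    [0,0,0,0,0,0,3.6],
    [0,0,0,0,0,0,3.6],
  ],
)

```text
clock: 36.25
eef_pos: [573.0, 228.2, 211.1]
eef_rot: [-3.141, 0.783, 1.612]
wrist_force: [0.5, -0.1, 0.4]
finger_gap: 36.0
```

Run:
```python
from h import *
s=read_state(); print(s["eef_pos"],s["eef_rot"],s["joints"].round(3))
c=cam("wrist","g10")
cv2.imwrite("pics/g10c.png",cv2.resize(c["image"][60:240,140:400,::-1],None,fx=3,fy=3,interpolation=cv2.INTER_CUBIC))
print(proj(c,[[585,-21,90],[582,131,90]]))
```

```text
[572.97064956 228.15269474 211.11892166] [-3.14115625  0.78255961  1.61212535] [ 0.567  0.7    1.139 -0.665  1.724  0.566]
[[258.42520032 226.97066141]
 [261.71727929 175.82921755]]
```

View pics/g10.png

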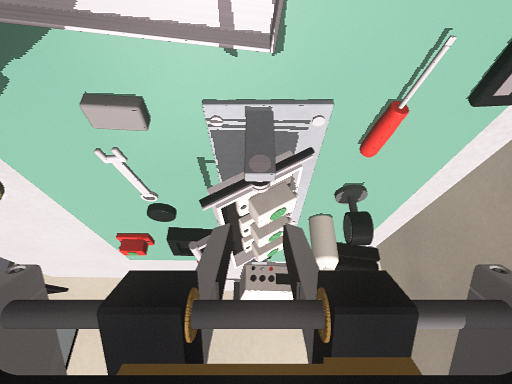

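View pics/g10c.png

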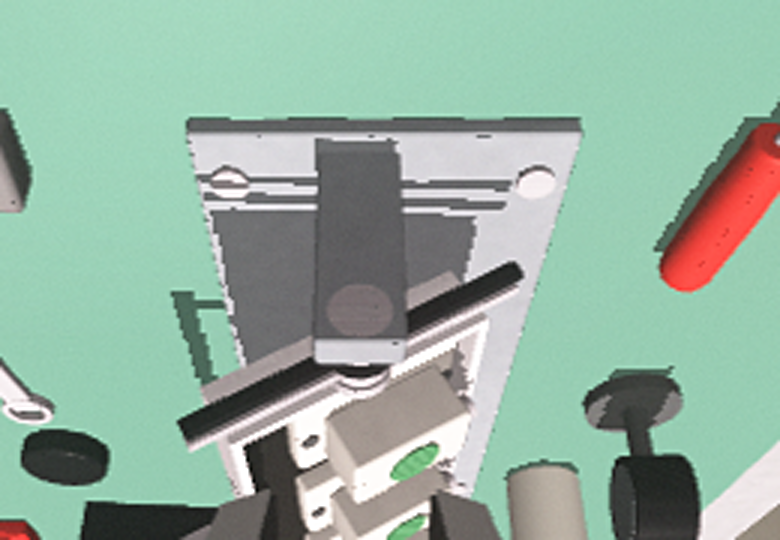

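Run:
```python
from h import *
c=cam("wrist"); np.save("g10.npy",c["image"])
import pickle; pickle.dump(c,open("g10.pkl","wb"))
cv2.imwrite("pics/g11.png",cv2.resize(c["image"][140:230,190:325,::-1],None,fx=5.9,fy=5.9,interpolation=cv2.INTER_LANCZOS4))
```

```text
(no output)
```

View pics/g11.png

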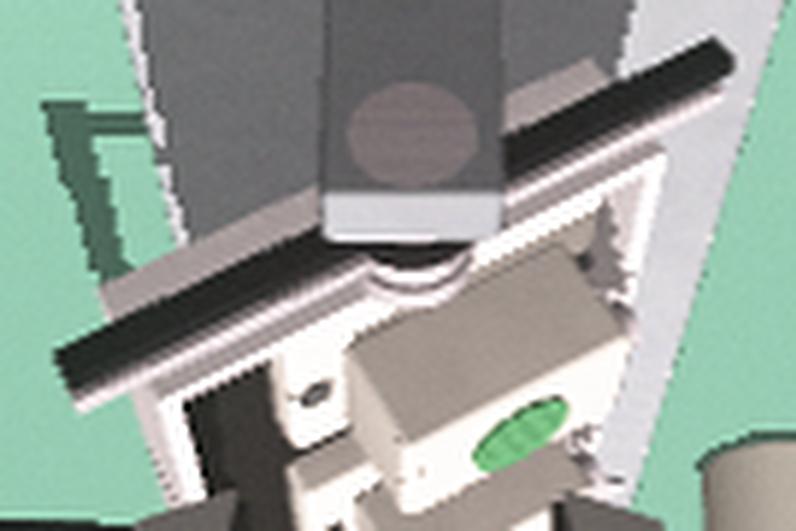

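```bash
cat > fit2.py <<'E'
from h import *
import pickle
from scipy.optimize import least_squares
c=pickle.load(open("g10.pkl","rb"))
Q=lambda x,y:np.array((190+(x+.5)/5.9-.5,140+(y+.5)/5.9-.5))
y=155.5
barL=np.array([[-75,y,-4],[-75,y,4],[75,y,-4],[75,y,4]],float)
barI=np.array([Q(57,355),Q(76,402),Q(713,40),Q(736,64)])
panL=np.array([[-60,135,5.5],[60,135,5.5]],float); panI=np.array([Q(150,392),Q(664,150)])
def P(L,th,o): return proj(c,R.from_euler('z',.042).apply(R.from_euler('y',th).apply(L))+np.array([585.5,-21.3,90])+o)
def f(v):
    return np.r_[(P(barL,v[0],v[2:5])-barI).ravel(),(P(panL,v[1],v[2:5])-panI).ravel(),v[2:5]*.1]
s=least_squares(f,[.5,.5,0,0,0]); print(s.x.round(4)); print(s.fun.round(2))
J=np.linalg.inv(s.jac.T@s.jac)**1; print(np.sqrt(np.diag(J)).round(4))
v=s.x.copy()
im=cv2.resize(c["image"][140:230,190:325,::-1],None,fx=5.9,fy=5.9,interpolation=cv2.INTER_LANCZOS4)
def dr(L,th,col):
    p=P(np.array(L,float),th,v[2:5]); p=((p-[190,140]+.5)*5.9-.5).astype(int)
    cv2.polylines(im,[p.reshape(-1,1,2)],False,col,1)
dr(barL[[0,1,3,2,0]],v[0],(0,0,255))
dr([[60,135,5.5],[-60,135,5.5],[-60,-135,5.5],[60,-135,5.5],[60,135,5.5]],v[1],(255,0,0))
dr([[60,135,-23.5],[-60,135,-23.5]],v[1],(255,0,255))
cv2.imwrite("pics/g12.png",im)
E
python3 fit2.py
```

```text
[ 0.5363  0.4974  0.3474 -0.7132 -0.6757]
[-0.44  0.4  -0.54 -1.99 -0.55 -1.   -0.56 -0.68  1.35  1.45  0.81  2.01
  0.03 -0.07 -0.07]
[0.0088 0.016  0.4783 1.8883 1.2499]
```

View pics/g12.png

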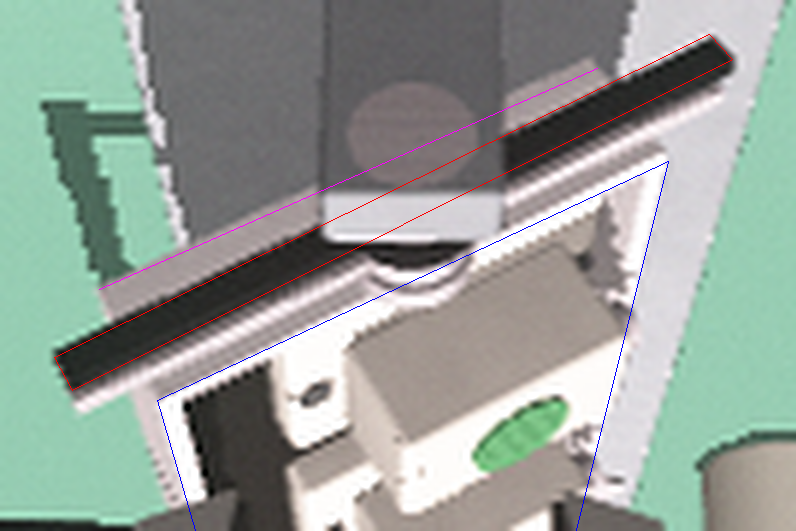

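```bash
cat >> fit2.py <<'E'
print("--- separate")
panL=np.array([[-60,135,5.5],[60,135,5.5],[-60,135,-23.5],[60,135,-23.5]],float); panI=np.array([Q(150,390),Q(664,150),Q(102,290),Q(595,64)])
for L,I in((barL,barI),(panL,panI),(panL[:2],panI[:2]),(panL[2:],panI[2:])):
    g=lambda v:np.r_[(P(L,v[0],v[1:4])-I).ravel(),v[1:4]*.15]
    s=least_squares(g,[.5,0,0,0]); print(s.x.round(4),s.fun.round(2))
E
python3 fit2.py
```

```text
[ 0.5363  0.4974  0.3474 -0.7132 -0.6757]
[-0.44  0.4  -0.54 -1.99 -0.55 -1.   -0.56 -0.68  1.35  1.45  0.81  2.01
  0.03 -0.07 -0.07]
[0.0088 0.016  0.4783 1.8883 1.2499]
--- separate
[ 0.5347  0.9517 -0.9233  0.3036] [ 0.01  1.2  -0.1  -1.17  0.04 -0.19  0.03  0.15  0.14 -0.14  0.05]
[ 0.5019 -0.2811 -0.457  -2.1637] [ 1.    0.72  0.16  0.76 -0.86 -1.01 -0.35 -0.45 -0.04 -0.07 -0.32]
[ 0.499  -1.0521  1.776  -1.7778] [ 0.05  0.01 -0.03  0.06 -0.16  0.27 -0.27]
[ 0.51    0.6805 -0.5758 -1.2693] [-0.09  0.06  0.08 -0.04  0.1  -0.09 -0.19]
```

Emit:
jog_arm(
  increments=[
    [0,0,0,0,9,0,3.6],
    [0,0,0,0,9,0,3.6],
    [0,0,0,0,9,0,3.6],
    [0,0,0,0,9,0,3.6],
    [0,0,0,0,9,0,3.6],
    [-5,-0.6,-2,0,0,0,3.6],
    [-5,-0.6,0,0,0,0,3.6],
    [-5,-0.6,0,0,0,0,3.6],
    [-5,-0.6,0,0,0,0,3.6],
    [-5,-0.6,0,0,0,0,3.6],
    [0,0,0,8.25,0,0,3.6],
    [0,0,0,8.25,0,0,3.6],
    [0,0,0,8.25,0,0,3.6],
    [0,0,0,8.25,0,0,3.6],
    [0,0,0,0,0,0,3.6],
  ],
)

```text
clock: 38.22
eef_pos: [553.5, -23.3, 230.0]
eef_rot: [-2.565, -0.001, 1.612]
wrist_force: [-0.0, 0.8, -0.7]
finger_gap: 36.0
```

Run:
```python
from h import *
to([498.5,-25.2,147.3],1.613,0,-2.566)
c=cam("wrist","g13")
```

```text
now [553.5 -23.3 230. ] [-2.565e+00 -1.000e-03  1.612e+00] shift cm [ 0.03 -0.11  9.93] turn [-0.04 -0.09 -0.03] t 38.23 F [-0.   0.8 -0.7] gap 36.0
```

View pics/g13.png

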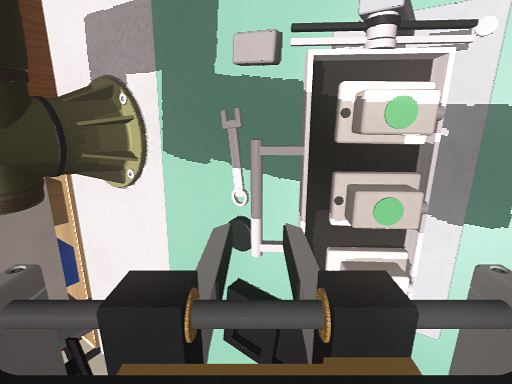

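Emit:
jog_arm(
  increments=[
    [0,-0.1,3,0,0,0,3.6],
    [0,0,3,0,0,0,3.6],
    [0,0,2.5,0,0,0,3.6],
    [0,0,1.4,0,0,0,3.6],
    [0,0,0,0,0,0,3.6],
    [0,0,0,0,0,0,1.0],
    [0,0,0,0,0,0,1.0],
    [0,0,0,0,0,0,1.0],
    [0,0,0,0,0,0,1.0],
    [0,0,0,0,0,0,1.0],
  ],
)

```text
clock: 39.52
eef_pos: [499.3, -25.1, 148.7]
eef_rot: [-2.568, 0.0, 1.613]
wrist_force: [5.7, 0.5, -1.9]
finger_gap: 11.1
```

Run:
```python
from h import *
to([498.5,-25.2,147.3],1.613,0,-2.566)
```

```text
now [499.3 -25.1 148.7] [-2.568  0.     1.613] shift cm [-0.    0.01  0.16] turn [ 0.13  0.   -0.01] t 39.52 F [ 5.7  0.5 -1.9] gap 11.1
```

Emit:
jog_arm(
  increments=[
    [0,0.006,-0.182,1,0,0,1.0],
    [0,0.006,-0.164,0.9,0,0,1.0],
    [0,0,0,0,0,0,1.0],
    [0,0,0,0,0,0,1.0],
  ],
)

```text
clock: 40.02
eef_pos: [501.0, -25.0, 151.0]
eef_rot: [-2.534, -0.0, 1.613]
wrist_force: [6.5, 0.6, -8.1]
finger_gap: 10.8
```

Run:
```python
from h import *
to([498.5,-25.2,147.3],1.613,0,-2.566)
```

```text
now [501. -25. 151.] [-2.534 -0.     1.613] shift cm [-0.    0.01  0.45] turn [-1.86 -0.01 -0.01] t 40.02 F [ 6.5  0.6 -8.1] gap 10.8
```

Emit:
jog_arm(
  increments=[
    [0,0,0,0,0,0,3.6],
    [0,0,0,0,0,0,3.6],
    [0,0,0,0,0,0,3.6],
    [0,0,-2,0,0,0,3.6],
    [0,0,-4,0,0,0,3.6],
    [0,0,-4,0,0,0,3.6],
    [0,0,0,-8.7,0,0,3.6],
    [0,0,0,-8.7,0,0,3.6],
    [0,0,0,-8.7,0,0,3.6],
    [0,0,0,-8.7,0,0,3.6],
    [5.4,0.6,0,0,0,0,3.6],
    [5.4,0.6,0,0,0,0,3.6],
    [5.4,0.6,0,0,0,0,3.6],
    [5.4,0.6,0,0,0,0,3.6],
    [5.4,0.6,0,0,0,0,3.6],
    [0,0,0,0,-10,0,3.6],
    [0,0,0,0,-10,0,3.6],
    [0,0,0,0,-10,0,3.6],
    [0,0,0,0,-10,0,3.6],
  ],
)

```text
clock: 42.4
eef_pos: [576.2, 248.7, 234.3]
eef_rot: [-3.141, 0.703, 1.613]
wrist_force: [-0.2, -1.1, 0.2]
finger_gap: 35.7
```

Run:
```python
from h import *
s=read_state(); print(s["eef_pos"],s["eef_rot"],s["joints"].round(3))
to([575,247,160],1.613,1.047,np.pi)
```

```text
[576.20358789 248.68913903 234.26424974] [-3.14109907  0.70349785  1.61299668] [ 0.571  0.687  1.076 -0.603  1.747  0.534]
now [576.2 248.7 234.3] [-3.141  0.703  1.613] shift cm [ 4.68 -0.12  5.77] turn [ -0.03 -19.68   0.  ] t 42.4 F [-0.2 -1.1  0.2] gap 35.7
```

Emit:
jog_arm(
  increments=[
    [2.34,0,2.9,0,0,0,3.6],
    [2.34,0,2.9,0,0,0,3.6],
    [0,0,0,0,-10,0,3.6],
    [0,0,0,0,-9.7,0,3.6],
    [0,0,0,0,0,0,3.6],
    [0,0,0,0,0,0,3.6],
  ],
)

```text
clock: 43.15
eef_pos: [576.5, 246.8, 159.6]
eef_rot: [-3.14, 1.038, 1.614]
wrist_force: [0.1, -0.5, 0.9]
finger_gap: 35.9
```

Run:
```python
from h import *
import pickle
s=read_state(); print(s["eef_pos"],s["eef_rot"],s["joints"].round(3))
c=cam("wrist","g14"); pickle.dump(c,open("g14.pkl","wb"))
p=proj(c,[[585,-21,90],[582,131,90]]); print(p)
cv2.imwrite("pics/g14c.png",cv2.resize(c["image"][130:240,180:345,::-1],None,fx=4.8,fy=4.8,interpolation=cv2.INTER_LANCZOS4))
```

```text
[576.47289374 246.82593396 159.56115218] [-3.13988312  1.03781364  1.6138412 ] [ 0.632  0.889  1.059 -0.834  1.833  0.643]
[[255.77323351 217.41421904]
 [258.06953223 192.93558597]]
```

View pics/g14c.png

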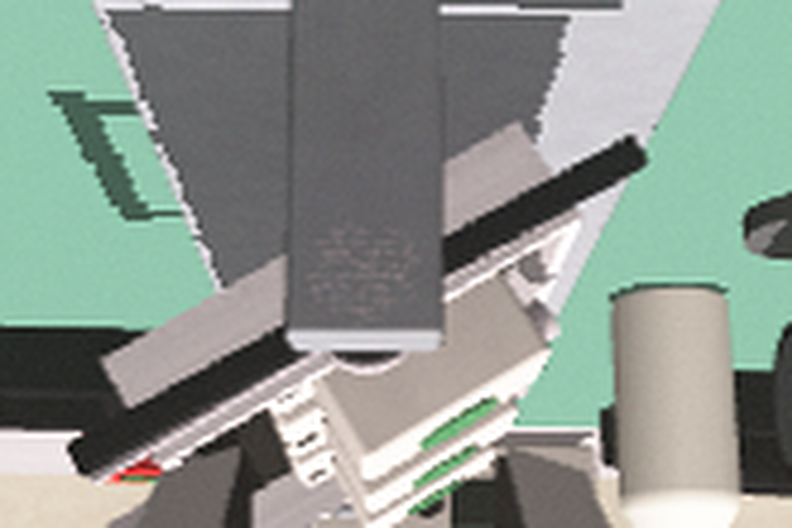

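```bash
cat > fit3.py <<'E'
from h import *
import pickle,sys
from scipy.optimize import least_squares
c=pickle.load(open("g14.pkl","rb"))
Q=lambda x,y:np.array((180+(x+.5)/4.8-.5,130+(y+.5)/4.8-.5))
y=155.5
barL=np.array([[-75,y,-4],[-75,y,4],[75,y,-4],[75,y,4]],float)
barI=np.array([Q(67,443),Q(88,479),Q(630,135),Q(648,160)])
zb=-23.5
panL=np.array([[-60,135,zb],[60,135,zb]],float); panI=np.array([Q(102,359),Q(519,122)])
def P(L,th,o,yaw=.042): return proj(c,R.from_euler('z',yaw).apply(R.from_euler('y',th).apply(L))+np.array([585.5,-21.3,90])+o)
for w_ in(.05,.15,.5):
  for L,I in((barL,barI),(panL,panI)):
    g=lambda v:np.r_[(P(L,v[0],v[1:4])-I).ravel(),v[1:4]*w_]
    s=least_squares(g,[.5,0,0,0]); print(s.x.round(4),s.fun[:-3].round(2))
g=lambda v:np.r_[(P(barL,v[0],v[2:5])-barI).ravel(),(P(panL,v[1],v[2:5])-panI).ravel(),v[2:5]*.1]
s=least_squares(g,[.5,.5,0,0,0]); print("joint",s.x.round(4),s.fun.round(2))
v=s.x
im=cv2.resize(c["image"][130:240,180:345,::-1],None,fx=4.8,fy=4.8,interpolation=cv2.INTER_LANCZOS4)
def dr(L,th,col):
    p=P(np.array(L,float),th,v[2:5]); p=((p-[180,130]+.5)*4.8-.5).astype(int)
    cv2.polylines(im,[p.reshape(-1,1,2)],False,col,1)
dr(barL[[0,1,3,2,0]],v[0],(0,0,255))
dr([[60,135,5.5],[-60,135,5.5],[-60,135,zb],[60,135,zb],[60,135,5.5],[60,-135,5.5]],v[1],(255,0,0))
cv2.imwrite("pics/g15.png",im)
E
python3 fit3.py
```

```text
[ 0.5261  0.7937 -2.6383 -0.9883] [ 0.49  0.57 -0.52 -0.53 -0.02 -0.24  0.05  0.2 ]
[ 0.5418 -0.122   0.3095 -1.6415] [-0.  0.  0.  0.]
[ 0.5262  0.7855 -2.3911 -0.9205] [ 0.44  0.6  -0.57 -0.5   0.03 -0.27  0.1   0.17]
[ 0.5417 -0.1212  0.3604 -1.5993] [-0.01  0.02  0.01  0.02]
[ 0.5263  0.7193 -1.1474 -0.57  ] [ 0.15  0.74 -0.85 -0.33  0.23 -0.41  0.32  0.04]
[ 0.5408 -0.1194  0.3983 -1.3402] [-0.03  0.19  0.06  0.23]
joint [ 0.5267  0.5411  0.4966 -1.6211 -1.1734] [ 0.06  0.28 -0.93 -0.81 -0.1  -0.77 -0.02 -0.32  0.77  0.73  0.31  1.02
  0.05 -0.16 -0.12]
```

View pics/g15.png

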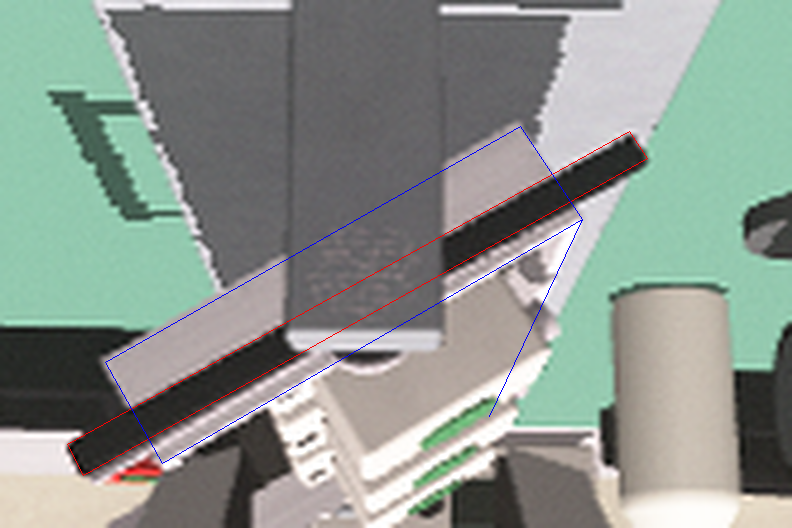

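```bash
cat > edge.py <<'E'
from fit3 import *
g=cv2.cvtColor(c["image"],cv2.COLOR_RGB2GRAY).astype(float)
def edge(p0,p1,fr,sign,hw=4):
    # p0,p1 approx line ends; returns subpixel points
    p0=np.array(p0);p1=np.array(p1);d=(p1-p0)/np.linalg.norm(p1-p0);n=np.array([-d[1],d[0]])
    out=[]
    for f in fr:
        q=p0+f*(p1-p0); s=np.arange(-hw,hw+.01,.25)
        xs=q+s[:,None]*n
        v=cv2.remap(g.astype(np.float32),xs[:,0].astype(np.float32)[None],xs[:,1].astype(np.float32)[None],cv2.INTER_LINEAR)[0]
        gr=np.gradient(v)*sign; gr[gr<0]=0
        m=gr>.4*gr.max(); k=gr.argmax(); sel=m&(abs(s-s[k])<1.0)
        out.append(xs[k]*0+q+n*(s[sel]@gr[sel]/gr[sel].sum()))
    return np.array(out)
def line(p):
    v=cv2.fitLine(p.astype(np.float32),cv2.DIST_HUBER,0,.01,.01).ravel(); return v[:2]*np.sign(v[0]),v[2:],
v=s.x
def est(L,off,fr,sign,th0):
    a,b=P(np.array(L,float),th0,off)
    p=edge(a,b,fr,sign); d,q=line(p); r=(p-q)@np.array([-d[1],d[0]])
    good=abs(r)<.6; d,q=line(p[good])
    from scipy.optimize import brentq
    an=np.arctan2(d[1],d[0])
    def h(t):
        x=P(np.array(L,float),t,off); e=x[1]-x[0]; return np.arctan2(e[1],e[0])-an
    return brentq(h,.3,.8),good.sum(),len(r),np.std(r[good]).round(2),np.mean((p[good]-(a+b)/2)@np.array([-d[1],d[0]])).round(2)
off=v[2:5]
fr=np.r_[.06:.34:15j,.7:.95:12j]
for sg in(1,-1):
  print("bar low ",est([[-75,155.5,-4],[75,155.5,-4]],off,fr,sg,v[0]))
  print("bar top ",est([[-75,155.5,4],[75,155.5,4]],off,fr,sg,v[0]))
  print("pan bot ",est([[-60,135,zb],[60,135,zb]],off,np.r_[.04:.38:15j,.84:.97:8j],sg,v[1]))
E
python3 edge.py
```

```text
[ 0.5261  0.7937 -2.6383 -0.9883] [ 0.49  0.57 -0.52 -0.53 -0.02 -0.24  0.05  0.2 ]
[ 0.5418 -0.122   0.3095 -1.6415] [-0.  0.  0.  0.]
[ 0.5262  0.7855 -2.3911 -0.9205] [ 0.44  0.6  -0.57 -0.5   0.03 -0.27  0.1   0.17]
[ 0.5417 -0.1212  0.3604 -1.5993] [-0.01  0.02  0.01  0.02]
[ 0.5263  0.7193 -1.1474 -0.57  ] [ 0.15  0.74 -0.85 -0.33  0.23 -0.41  0.32  0.04]
[ 0.5408 -0.1194  0.3983 -1.3402] [-0.03  0.19  0.06  0.23]
joint [ 0.5267  0.5411  0.4966 -1.6211 -1.1734] [ 0.06  0.28 -0.93 -0.81 -0.1  -0.77 -0.02 -0.32  0.77  0.73  0.31  1.02
  0.05 -0.16 -0.12]
bar low  (0.5508918147015484, np.int64(6), 27, np.float64(0.35), np.float64(0.63))
bar top  (0.5293530133753496, np.int64(25), 27, np.float64(0.26), np.float64(1.17))
pan bot  (0.5486994199778806, np.int64(16), 23, np.float64(0.22), np.float64(-1.33))
bar low  (0.5187242648262366, np.int64(25), 27, np.float64(0.17), np.float64(0.06))
bar top  (0.5375614763913975, np.int64(18), 27, np.float64(0.2), np.float64(2.52))
pan bot  (0.5211231412070795, np.int64(8), 23, np.float64(0.21), np.float64(-0.59))
```

Emit:
jog_arm(
  increments=[
    [0,0,0,0,9.7,0,3.6],
    [0,0,0,0,10,0,3.6],
    [-2.34,0,-2.9,0,0,0,3.6],
    [-2.34,0,-2.9,0,0,0,3.6],
    [0,0,0,0,10,0,3.6],
    [0,0,0,0,10,0,3.6],
    [0,0,0,0,10,0,3.6],
    [0,0,0,0,10,0,3.6],
    [-5.4,-0.6,0,0,0,0,3.6],
    [-5.4,-0.6,0,0,0,0,3.6],
    [-5.4,-0.6,0,0,0,0,3.6],
    [-5.4,-0.6,0,0,0,0,3.6],
    [-5.4,-0.6,0,0,0,0,3.6],
    [0,0,0,8.7,0,0,3.6],
    [0,0,0,8.7,0,0,3.6],
    [0,0,0,8.7,0,0,3.6],
    [0,0,0,8.7,0,0,3.6],
    [0,0,0,0,0,0,3.6],
  ],
)

```text
clock: 45.45
eef_pos: [558.0, -23.0, 232.5]
eef_rot: [-2.533, -0.001, 1.612]
wrist_force: [-0.1, 0.9, -1.0]
finger_gap: 35.6
```

Run:
```python
from h import *
to([501,-25,150],1.613,0,-2.534)
c=cam("wrist","g16")
```

```text
now [558.  -23.  232.5] [-2.533e+00 -1.000e-03  1.612e+00] shift cm [ 0.02  0.04 10.04] turn [-0.04 -0.1  -0.02] t 45.45 F [-0.1  0.9 -1. ] gap 35.6
```

View pics/g16.png

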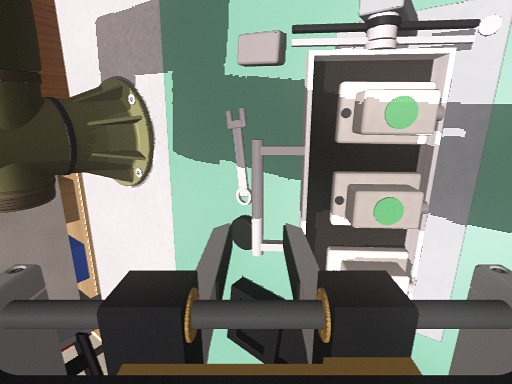

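Emit:
jog_arm(
  increments=[
    [0,0.03,3,0,0,0,3.6],
    [0,0,3,0,0,0,3.6],
    [0,0,2.5,0,0,0,3.6],
    [0,0,1.5,0,0,0,3.6],
    [0,0,0,0,0,0,3.6],
    [0,0,0,0,0,0,1.0],
    [0,0,0,0,0,0,1.0],
    [0,0,0,0,0,0,1.0],
    [0,0,0,0,0,0,1.0],
    [0,0,0,0,0,0,1.0],
  ],
)

```text
clock: 46.75
eef_pos: [501.3, -25.0, 151.5]
eef_rot: [-2.535, 0.0, 1.613]
wrist_force: [5.3, 0.5, 0.0]
finger_gap: 11.1
```

Run:
```python
from h import *
to([501,-25,151],1.613,0,-2.534)
```

```text
now [501.3 -25.  151.5] [-2.535  0.     1.613] shift cm [0.01 0.   0.06] turn [ 0.04 -0.   -0.01] t 46.75 F [5.3 0.5 0. ] gap 11.1
```

Emit:
jog_arm(
  increments=[
    [0,-0.003,0.091,-0.5,0,0,1.0],
    [0,-0.003,0.091,-0.5,0,0,1.0],
    [0,0,0,0,0,0,1.0],
    [0,0,0,0,0,0,1.0],
  ],
)

```text
clock: 47.25
eef_pos: [500.4, -25.1, 150.3]
eef_rot: [-2.553, 0.0, 1.613]
wrist_force: [6.1, -0.1, 1.2]
finger_gap: 11.2
```

Run:
```python
from h import *
to([501,-25,151],1.613,0,-2.534)
s=read_state();print(s["moment"])
```

```text
now [500.4 -25.1 150.3] [-2.553  0.     1.613] shift cm [ 0.01  0.01 -0.09] turn [ 1.07  0.   -0.01] t 47.25 F [ 6.1 -0.1  1.2] gap 11.2
[ 0.0525626  -1.16279541 -0.00887972]
```

Emit:
jog_arm(
  increments=[
    [0,0,0,0,0,0,1.0],
    [0,0,0,0,0,0,1.0],
    [0,0,0,0,0,0,1.0],
    [0,0,0,0,0,0,1.0],
    [0,0,0,0,0,0,1.0],
    [0,0,0,0,0,0,1.0],
    [0,0,0,0,0,0,1.0],
    [0,0,0,0,0,0,1.0],
    [0,0,0,0,0,0,1.0],
    [0,0,0,0,0,0,1.0],
    [0,0,0,0,0,0,1.0],
    [0,0,0,0,0,0,1.0],
    [0,0,0,0,0,0,1.0],
    [0,0,0,0,0,0,1.0],
    [0,0,0,0,0,0,1.0],
    [0,0,0,0,0,0,1.0],
  ],
)

```text
clock: 49.25
eef_pos: [500.4, -25.1, 150.3]
eef_rot: [-2.553, 0.0, 1.613]
wrist_force: [6.1, 0.2, 1.2]
finger_gap: 10.9
```

Emit:
jog_arm(
  increments=[
    [0,0,0,0,0,0,3.6],
    [0,0,0,0,0,0,3.6],
    [0,0,0,0,0,0,3.6],
    [0,0,-2,0,0,0,3.6],
    [0,0,-4,0,0,0,3.6],
    [0,0,-4,0,0,0,3.6],
    [0,0,0,-8.45,0,0,3.6],
    [0,0,0,-8.45,0,0,3.6],
    [0,0,0,-8.45,0,0,3.6],
    [0,0,0,-8.45,0,0,3.6],
    [5.4,0.6,0,0,0,0,3.6],
    [5.4,0.6,0,0,0,0,3.6],
    [5.4,0.6,0,0,0,0,3.6],
    [5.4,0.6,0,0,0,0,3.6],
    [5.4,0.6,0,0,0,0,3.6],
    [0,0,0,0,-10,0,3.6],
    [0,0,0,0,-10,0,3.6],
    [0,0,0,0,-10,0,3.6],
    [0,0,0,0,-10,0,3.6],
  ],
)

```text
clock: 51.62
eef_pos: [573.9, 248.6, 233.4]
eef_rot: [-3.141, 0.704, 1.613]
wrist_force: [0.3, 0.2, -0.1]
finger_gap: 36.1
```

Emit:
jog_arm(
  increments=[
    [2.34,0,2.9,0,0,0,3.6],
    [2.34,0,2.9,0,0,0,3.6],
    [0,0,0,0,-10,0,3.6],
    [0,0,0,0,-9.7,0,3.6],
    [0,0,0,0,0,0,3.6],
    [0,0,0,0,0,0,3.6],
  ],
)

```text
clock: 52.38
eef_pos: [574.2, 246.7, 158.8]
eef_rot: [-3.14, 1.038, 1.614]
wrist_force: [0.8, -1.0, 0.7]
finger_gap: 35.9
```

Run:
```python
from h import *
import pickle
c=cam("wrist","g17"); pickle.dump(c,open("g17.pkl","wb"))
cv2.imwrite("pics/g17c.png",cv2.resize(c["image"][130:240,180:345,::-1],None,fx=4.8,fy=4.8,interpolation=cv2.INTER_LANCZOS4))
```

```text
(no output)
```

View pics/g17c.png

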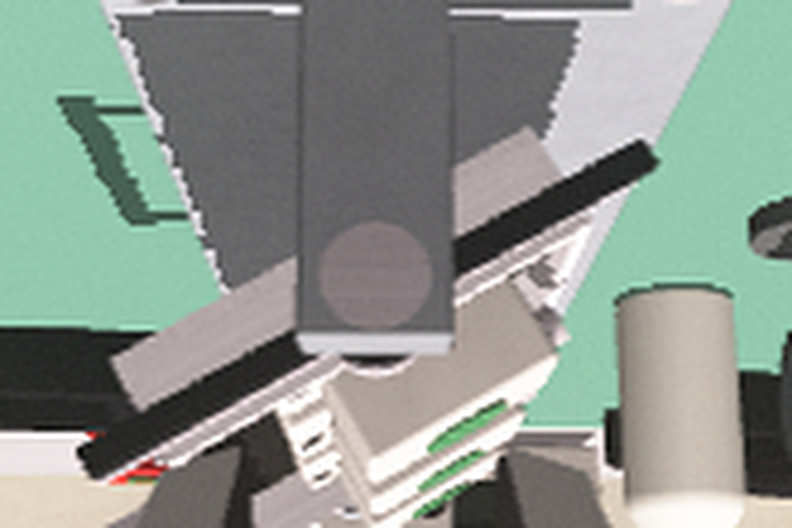

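```bash
sed -e 's/g14.pkl/g17.pkl/' -e 's/^barI=.*/barI=np.array([Q(77,446),Q(98,481),Q(642,137),Q(660,162)])/' -e 's/panI=np.array.*/panI=np.array([Q(110,358),Q(530,126)])/' -e 's/g15.png/g18.png/' fit3.py > fit4.py; sed 's/fit3/fit4/' edge.py > edge4.py; python3 edge4.py
```

```text
[ 0.5247  1.0205 -1.6671 -0.9291] [ 0.49  0.45 -0.51 -0.41 -0.03 -0.25  0.05  0.21]
[ 0.5288 -0.3236  0.3842 -1.7761] [-0.  0.  0.  0.]
[ 0.5247  1.0108 -1.505  -0.8831] [ 0.45  0.47 -0.54 -0.39 -0.01 -0.27  0.08  0.2 ]
[ 0.5287 -0.3203  0.4263 -1.7347] [-0.01  0.03  0.01  0.02]
[ 0.5247  0.9288 -0.6851 -0.6344] [ 0.23  0.58 -0.76 -0.26  0.11 -0.35  0.21  0.13]
[ 0.5279 -0.2906  0.4428 -1.4631] [0.   0.21 0.08 0.25]
joint [ 0.5252  0.53    0.6104 -0.8113 -1.1409] [-0.01  0.15 -1.   -0.69 -0.24 -0.74 -0.14 -0.27  0.94  0.84  0.57  0.85
  0.06 -0.08 -0.11]
bar low  (0.5175867849006156, np.int64(13), 27, np.float64(0.2), np.float64(-1.53))
bar top  (0.523591575580535, np.int64(27), 27, np.float64(0.16), np.float64(0.9))
pan bot  (0.530144038255213, np.int64(15), 23, np.float64(0.15), np.float64(-1.23))
bar low  (0.519660877104024, np.int64(25), 27, np.float64(0.16), np.float64(0.18))
bar top  (0.5261140386512294, np.int64(25), 27, np.float64(0.17), np.float64(2.42))
pan bot  (0.505955548247194, np.int64(12), 23, np.float64(0.27), np.float64(-0.66))
```

View pics/g18.png

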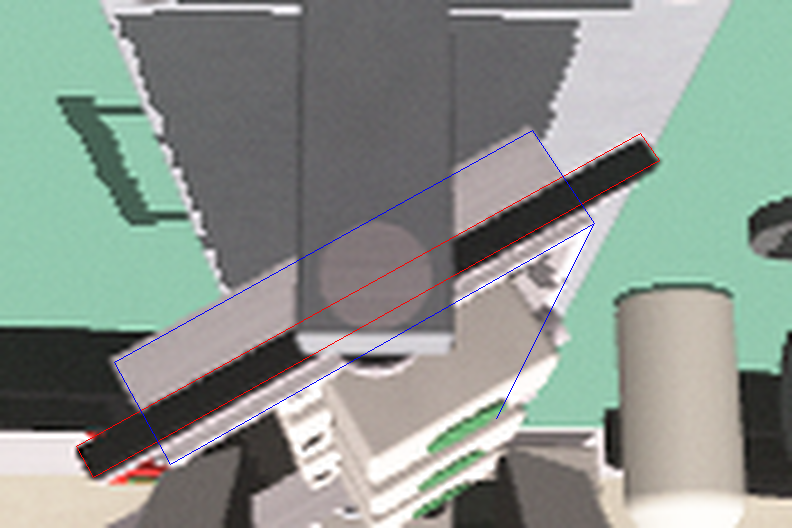

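Emit:
jog_arm(
  increments=[
    [0,0,0,0,9.7,0,3.6],
    [0,0,0,0,10,0,3.6],
    [-2.34,0,-2.9,0,0,0,3.6],
    [-2.34,0,-2.9,0,0,0,3.6],
    [0,0,0,0,10,0,3.6],
    [0,0,0,0,10,0,3.6],
    [0,0,0,0,10,0,3.6],
    [0,0,0,0,10,0,3.6],
    [-5.4,-0.6,0,0,0,0,3.6],
    [-5.4,-0.6,0,0,0,0,3.6],
    [-5.4,-0.6,0,0,0,0,3.6],
    [-5.4,-0.6,0,0,0,0,3.6],
    [-5.4,-0.6,0,0,0,0,3.6],
    [0,0,0,8.45,0,0,3.6],
    [0,0,0,8.45,0,0,3.6],
    [0,0,0,8.45,0,0,3.6],
    [0,0,0,8.45,0,0,3.6],
    [0,0,0,0,0,0,3.6],
  ],
)

```text
clock: 54.68
eef_pos: [555.8, -23.1, 232.0]
eef_rot: [-2.551, -0.001, 1.612]
wrist_force: [0.1, 0.7, -0.5]
finger_gap: 35.7
```

Run:
```python
from h import *
to([500.4,-25,150.3],1.613,0,-2.553)
```

```text
now [555.8 -23.1 232. ] [-2.551e+00 -1.000e-03  1.612e+00] shift cm [ 0.03 -0.05  9.87] turn [-0.12 -0.1  -0.02] t 54.67 F [ 0.1  0.7 -0.5] gap 35.7
```

Emit:
jog_arm(
  increments=[
    [0,-0.05,3,0,0,0,3.6],
    [0,0,3,0,0,0,3.6],
    [0,0,2.5,0,0,0,3.6],
    [0,0,1.37,0,0,0,3.6],
    [0,0,0,0,0,0,3.6],
    [0,0,0,0,0,0,1.0],
    [0,0,0,0,0,0,1.0],
    [0,0,0,0,0,0,1.0],
    [0,0,0,0,0,0,1.0],
    [0,0,0,0,0,0,1.0],
  ],
)

```text
clock: 55.92
eef_pos: [500.9, -25.1, 151.1]
eef_rot: [-2.553, 0.0, 1.613]
wrist_force: [9.2, -0.3, -3.7]
finger_gap: 11.1
```

Run:
```python
from h import *
to([500.4,-25,150.3],1.613,0,-2.553)
```

```text
now [500.9 -25.1 151.1] [-2.553  0.     1.613] shift cm [ 0.01 -0.    0.1 ] turn [ 0.01  0.   -0.01] t 55.92 F [ 9.2 -0.3 -3.7] gap 11.1
```

Emit:
jog_arm(
  increments=[
    [0,0,0.182,-1,0,0,1.0],
    [0,0,0.182,-1,0,0,1.0],
    [0,-0.004,0.364,-2,0,0,1.0],
    [0,-0.004,0.364,-2,0,0,1.0],
    [0,-0.004,0.364,-2,0,0,1.0],
    [0,-0.004,0.364,-2,0,0,1.0],
    [0,-0.004,0.364,-2,0,0,1.0],
    [0,-0.004,0.364,-2,0,0,1.0],
    [0,-0.004,0.364,-2,0,0,1.0],
    [0,-0.004,0.364,-2,0,0,1.0],
    [0,-0.004,0.364,-2,0,0,1.0],
    [0,-0.004,0.364,-2,0,0,1.0],
    [0,-0.004,0.364,-2,0,0,1.0],
    [0,-0.004,0.364,-2,0,0,1.0],
    [0,-0.004,0.364,-2,0,0,1.0],
    [0,-0.004,0.364,-2,0,0,1.0],
    [0,0,0.055,-0.3,0,0,1.0],
    [0,0,0,0,0,0,1.0],
    [0,0,0,0,0,0,1.0],
  ],
)

```text
clock: 58.3
eef_pos: [481.9, -25.9, 100.9]
eef_rot: [-3.081, 0.0, 1.613]
wrist_force: [3.8, 0.9, 6.2]
finger_gap: 11.3
```

Run:
```python
from h import *
s=read_state(); to([481,-25.7,93],1.613,0,-3.082)
a=s["eef_pos"]; print(np.arctan2(a[2]-90,585.5-a[0]),s["eef_rot"])
```

```text
now [481.9 -25.9 100.9] [-3.081  0.     1.613] shift cm [ 0.02 -0.04  0.79] turn [-0.09  0.01 -0.01] t 58.3 F [3.8 0.9 6.2] gap 11.3
0.1047146305293242 [-3.08051171e+00  2.03171026e-04  1.61276080e+00]
```

Emit:
jog_arm(
  increments=[
    [0,0,0,0,0,0,3.6],
    [0,0,0,0,0,0,3.6],
    [0,0,0,0,0,0,3.6],
    [0,0,-4,0,0,0,3.6],
    [0,0,-5,0,0,0,3.6],
    [0,0,-5,0,0,0,3.6],
    [0,0,0,-3.5,0,0,3.6],
    [5.4,1.6,0,0,0,0,3.6],
    [5.4,1.6,0,0,0,0,3.6],
    [5.4,1.6,0,0,0,0,3.6],
    [5.4,1.6,0,0,0,0,3.6],
    [5.4,1.6,0,0,0,0,3.6],
    [0,0,0,0,-10,0,3.6],
    [0,0,0,0,-10,0,3.6],
    [0,0,0,0,-10,0,3.6],
    [0,0,0,0,-10,0,3.6],
  ],
)

```text
clock: 60.3
eef_pos: [558.3, 247.9, 240.0]
eef_rot: [-3.14, 0.704, 1.614]
wrist_force: [1.0, -1.1, 0.2]
finger_gap: 36.0
```

Run:
```python
from h import *
to([575,247,160],1.613,1.047,np.pi)
c=cam("wrist","h1");
```

```text
now [558.3 247.9 240. ] [-3.14   0.704  1.614] shift cm [5.05 1.67 6.21] turn [ -0.04 -19.66   0.03] t 60.3 F [ 1.  -1.1  0.2] gap 36.0
```

View pics/h1.png

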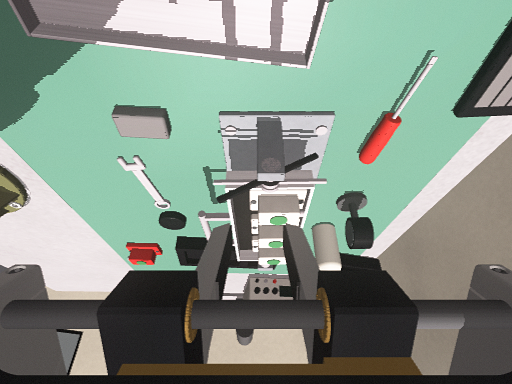

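Emit:
jog_arm(
  increments=[
    [2.5,0.8,3.1,0,0,0,3.6],
    [2.5,0.8,3.1,0,0,0,3.6],
    [0,0,0,0,-10,0,3.6],
    [0,0,0,0,-9.7,0,3.6],
    [0,0,0,0,0,0,3.6],
    [0,0,0,0,0,0,3.6],
  ],
)

```text
clock: 61.1
eef_pos: [574.6, 246.5, 160.5]
eef_rot: [-3.139, 1.037, 1.614]
wrist_force: [0.8, -0.9, 0.9]
finger_gap: 36.1
```

Run:
```python
from h import *
import pickle
c=cam("wrist","h2"); pickle.dump(c,open("h2.pkl","wb"))
cv2.imwrite("pics/h2c.png",cv2.resize(c["image"][130:240,180:345,::-1],None,fx=4.8,fy=4.8,interpolation=cv2.INTER_LANCZOS4))
```

```text
(no output)
```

View pics/h2c.png

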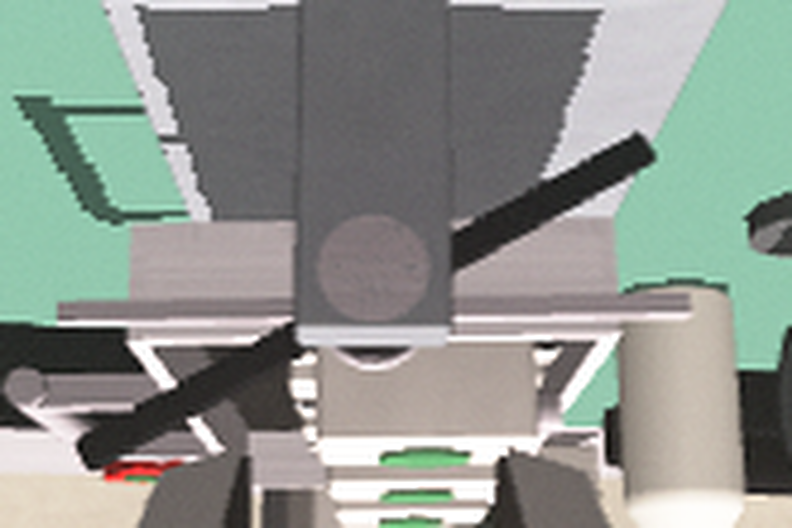

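Run:
```python
import sys; sys.argv=['x']
from h import *
import pickle
from scipy.optimize import least_squares
c=pickle.load(open("h2.pkl","rb"))
Q=lambda x,y:np.array((180+(x+.5)/4.8-.5,130+(y+.5)/4.8-.5))
def P(L,th,o,yaw=.042): return proj(c,R.from_euler('z',yaw).apply(R.from_euler('y',th).apply(L))+np.array([585.5,-21.3,90])+o)
panL=np.array([[-60,135,-23.5],[60,135,-23.5]],float); panI=np.array([Q(130,223),Q(614,217)])
for yaw in(.032,.042,.052):
  g=lambda v:np.r_[(P(panL,v[0],v[1:4],yaw)-panI).ravel(),v[1:4]*.1]
  s=least_squares(g,[0,0,0,0]); print(yaw,s.x.round(4),s.fun.round(2))
y=155.5
barL=np.array([[-75,y,-4],[-75,y,4],[75,y,-4],[75,y,4]],float)
barI=np.array([Q(77,437),Q(97,470),Q(640,132),Q(656,157)])
g=lambda v:np.r_[(P(barL,v[0],v[1:4])-barI).ravel(),v[1:4]*.1]
s=least_squares(g,[.5,0,0,0]); print(s.x.round(4),s.fun.round(2))
```

```text
0.032 [ 0.0171 -0.9559  1.5922 -1.5384] [ 0.04  0.01 -0.03  0.01 -0.1   0.16 -0.15]
0.042 [ 0.0136  0.1858  1.6138 -1.5437] [ 0.03  0.01 -0.03  0.01  0.02  0.16 -0.15]
0.052 [ 0.0101  1.3257  1.6744 -1.54  ] [ 0.02  0.01 -0.04  0.02  0.13  0.17 -0.15]
[ 0.5206  1.0564 -3.3779 -1.5222] [ 0.38  0.27 -0.46 -0.21 -0.19 -0.24  0.26  0.19  0.11 -0.34 -0.15]
```

Emit:
jog_arm(
  increments=[
    [0,0,0,0,9.7,0,3.6],
    [0,0,0,0,10,0,3.6],
    [-2.5,-0.8,-3.1,0,0,0,3.6],
    [-2.5,-0.8,-3.1,0,0,0,3.6],
    [0,0,0,0,10,0,3.6],
    [0,0,0,0,10,0,3.6],
    [0,0,0,0,10,0,3.6],
    [0,0,0,0,10,0,3.6],
    [-5.4,-1.6,0,0,0,0,3.6],
    [-5.4,-1.6,0,0,0,0,3.6],
    [-5.4,-1.6,0,0,0,0,3.6],
    [-5.4,-1.6,0,0,0,0,3.6],
    [-5.4,-1.6,0,0,0,0,3.6],
    [0,0,0,3.5,0,0,3.6],
    [0,0,0,0,0,0,3.6],
  ],
)

```text
clock: 63.02
eef_pos: [490.1, -26.1, 241.0]
eef_rot: [-3.083, -0.001, 1.611]
wrist_force: [-0.7, 0.4, -0.7]
finger_gap: 35.9
```

Run:
```python
from h import *
to([481.9,-25.9,100.9],1.613,0,-3.081)
c=cam("wrist","h3")
```

```text
now [490.1 -26.1 241. ] [-3.083e+00 -1.000e-03  1.611e+00] shift cm [ 0.04  0.   14.04] turn [ 0.1  -0.06 -0.14] t 63.02 F [-0.7  0.4 -0.7] gap 35.9
```

View pics/h3.png

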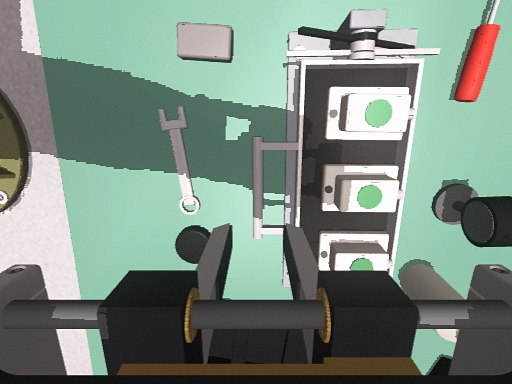

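Emit:
jog_arm(
  increments=[
    [0,0,4,0,0,0,3.6],
    [0,0,4,0,0,0,3.6],
    [0,0,3.5,0,0,0,3.6],
    [0,0,2.5,0,0,0,3.6],
    [0,0,0,0,0,0,3.6],
    [0,0,0,0,0,0,1.0],
    [0,0,0,0,0,0,1.0],
    [0,0,0,0,0,0,1.0],
    [0,0,0,0,0,0,1.0],
    [0,0,0,0,0,0,1.0],
  ],
)

```text
clock: 64.32
eef_pos: [481.9, -25.9, 101.0]
eef_rot: [-3.081, 0.0, 1.613]
wrist_force: [4.6, 1.0, 6.1]
finger_gap: 11.0
```

Emit:
jog_arm(
  increments=[
    [0,0,0.08,-0.45,0,0,1.0],
    [0,0,0.075,-0.4,0,0,1.0],
    [0,0,0,0,0,0,1.0],
    [0,0,0,0,0,0,1.0],
  ],
)

```text
clock: 64.82
eef_pos: [481.7, -25.9, 99.3]
eef_rot: [-3.096, 0.0, 1.613]
wrist_force: [4.6, 0.9, 5.2]
finger_gap: 11.4
```

Emit:
jog_arm(
  increments=[
    [0,0,0,0,0,0,3.6],
    [0,0,0,0,0,0,3.6],
    [0,0,0,0,0,0,3.6],
    [0,0,-4,0,0,0,3.6],
    [0,0,-5,0,0,0,3.6],
    [0,0,-5,0,0,0,3.6],
    [0,0,0,-2.6,0,0,5.2],
    [0,4,0,0,0,0,5.2],
    [0,0,0,0,0,10,5.2],
    [0,0,0,0,0,10,5.2],
    [0,0,0,0,0,10,5.2],
    [0,0,0,0,0,10,5.2],
    [0,0,0,0,0,10,5.2],
    [0,0,0,0,0,10,5.2],
    [0,0,0,0,0,10,5.2],
    [0,0,0,0,0,10,5.2],
    [0,0,0,0,0,10,5.2],
    [0,0,0,0,0,0,5.2],
  ],
)

```text
clock: 67.08
eef_pos: [527.4, -24.0, 238.1]
eef_rot: [-3.142, 0.003, 0.043]
wrist_force: [0.9, -0.2, -0.7]
finger_gap: 52.2
```

Run:
```python
from h import *
c=cam("wrist","i1"); near(c,116.5,(595,63),40); near(c,116.5,(598,-21),40); near(c,116.5,(600,-105),40)
t=cam("top","i1t")
for x in regions_of(t,"tray"): print(x["conf"].__round__(2),x["mask"].sum(),rect(x["mask"],t,28))
to([594,64,205],.042)
```

```text
([171.6, 126.4], 529, [596.0, 63.5, 116.5])
([341.9, 125.8], 517, [603.8, -104.8, 116.5])
0.92 4775 ((476.3, 316.3), (142.4, 286.1), 85.73)
0.49 1105 ((597.3, -108.0), (127.6, 117.6), 1.24)
now [527.5 -24.  238.2] [-3.142e+00  3.000e-03  4.600e-02] shift cm [ 7.05 -8.48  3.3 ] turn [-0.    0.17  0.2 ] t 67.22 F [-0.4  0.5 -1.2] gap 51.8
```

View pics/i1.png

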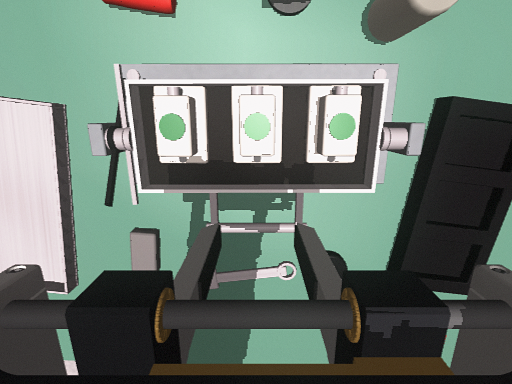

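View pics/i1t.png

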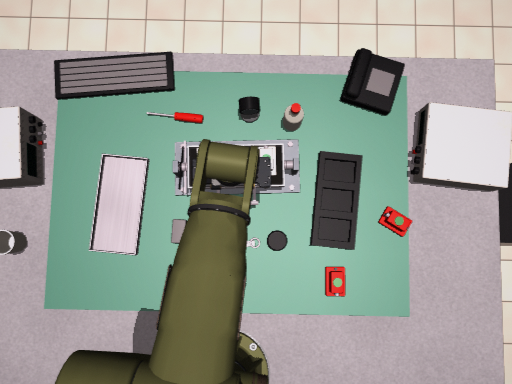

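Emit:
jog_arm(
  increments=[
    [3.6,-4.24,0,0,0.1,0.1,5.4],
    [3.6,-4.24,0,0,0.1,0.1,5.4],
    [0,0,3.3,0,0,0,5.4],
    [0,0,0,0,0,0,5.4],
  ],
)

```text
clock: 67.72
eef_pos: [595.1, 64.0, 202.9]
eef_rot: [3.142, 0.004, 0.041]
wrist_force: [-0.3, -0.2, 0.0]
finger_gap: 54.2
```

Run:
```python
from h import *
c=cam("wrist","i2"); near(c,116.5,(595,63),40); near(c,116.5,(598,-21),40)
to([595.8,63.5,111.5],.042)
```

```text
([257.4, 205.9], 558, [596.1, 63.6, 116.5])
([347.1, 205.3], 552, [600.1, -20.3, 116.5])
now [595.7  63.6 204.9] [3.142e+00 1.000e-03 4.000e-02] shift cm [0.02 0.01 9.34] turn [ 0.    0.06 -0.11] t 67.78 F [-0.  -0.5  1.2] gap 53.7
```

View pics/i2.png

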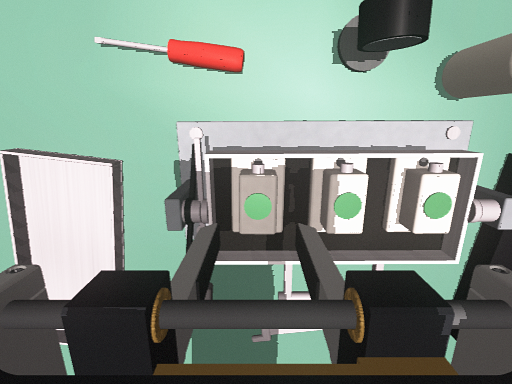

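Emit:
jog_arm(
  increments=[
    [0,0,3,0,0,0,5.4],
    [0,0,3,0,0,0,5.4],
    [0,0,2,0,0,0,5.4],
    [0,0,1.3,0,0,0,5.4],
    [0,0,0,0,0,0,5.4],
    [0,0,0,0,0,0,3.0],
    [0,0,0,0,0,0,3.0],
    [0,0,0,0,0,0,3.0],
    [0,0,-1,0,0,0,3.0],
    [0,0,-2.8,0,0,0,3.0],
    [0,0,-3,0,0,0,3.0],
    [0,0,-3,0,0,0,3.0],
    [0,0,0,0,0,0,3.0],
  ],
  squeeze=30,
)

```text
clock: 69.4
eef_pos: [596.7, 63.8, 212.4]
eef_rot: [-3.142, -0.005, 0.039]
wrist_force: [0.1, -0.2, -3.8]
finger_gap: 35.7
```

Run:
```python
from h import *
to([476,316,205],.042); to([476,316,205],1.49)
c=cam("wrist"); im=c["image"]
cv2.imwrite("pics/i3.png",im[:,:,::-1])
```

```text
now [596.7  63.8 212.4] [-3.142 -0.005  0.039] shift cm [-11.1  -25.66   0.68] turn [-0.   -0.27 -0.2 ] t 69.4 F [ 0.1 -0.2 -3.8] gap 35.7
now [596.7  63.8 212.4] [-3.142 -0.005  0.039] shift cm [-11.1  -25.66   0.68] turn [  0.2   -0.23 -83.16] t 69.4 F [ 0.1 -0.2 -3.8] gap 35.7
```

View pics/i3.png

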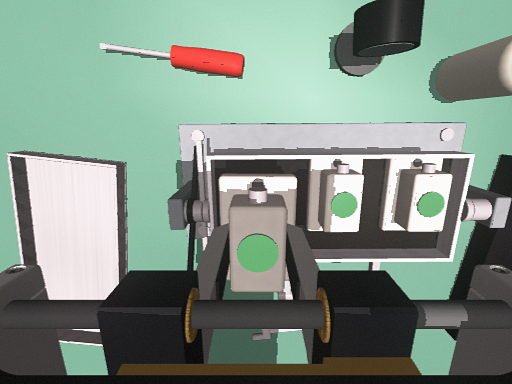

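Emit:
jog_arm(
  increments=[
    [-0.54,-4.95,0,0,0,0,3.0],
    [-0.54,-4.95,0,0,0,0,3.0],
    [-0.54,-4.95,0,0,0,0,3.0],
    [-0.54,-4.95,0,0,0,0,3.0],
    [-0.54,-4.95,0,0,0,0,3.0],
    [0,0,0,0,0,-10.4,3.0],
    [0,0,0,0,0,-10.4,3.0],
    [0,0,0,0,0,-10.4,3.0],
    [0,0,0,0,0,-10.4,3.0],
    [0,0,0,0,0,-10.4,3.0],
    [0,0,0,0,0,-10.4,3.0],
    [0,0,0,0,0,-10.4,3.0],
    [0,0,0,0,0,-10.2,3.0],
    [0,0,0,0,0,0,3.0],
  ],
)

```text
clock: 71.2
eef_pos: [559.1, 309.8, 208.3]
eef_rot: [-3.14, 0.001, 1.486]
wrist_force: [0.1, -0.3, -2.6]
finger_gap: 35.7
```

Run:
```python
from h import *
to([560,310,205],1.496)
c=cam("wrist","i4"); t=cam("top","i4t")
for x in regions_of(t,"tray"): print(x["conf"].__round__(2),x["mask"].sum(),rect(x["mask"],t,28))
cv2.imwrite("pics/i4tc.png",cv2.resize(t["image"][140:270,70:190,::-1],None,fx=4.5,fy=4.5,interpolation=cv2.INTER_CUBIC))
```

```text
now [559.1 309.8 208.3] [-3.140e+00  1.000e-03  1.486e+00] shift cm [0.03 0.09 0.33] turn [-0.08  0.07 -0.57] t 71.2 F [ 0.1 -0.3 -2.6] gap 35.7
0.63 3361 ((568.9, -19.6), (180.1, 296.4), 2.13)
```

View pics/i4.png

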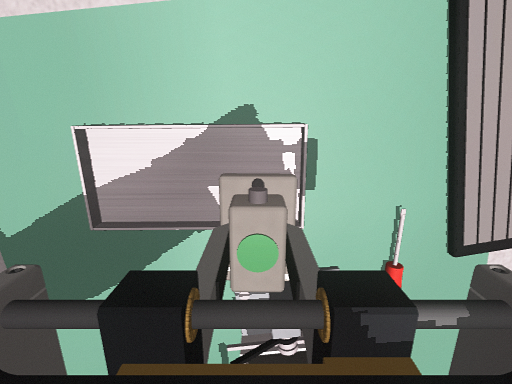

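View pics/i4tc.png

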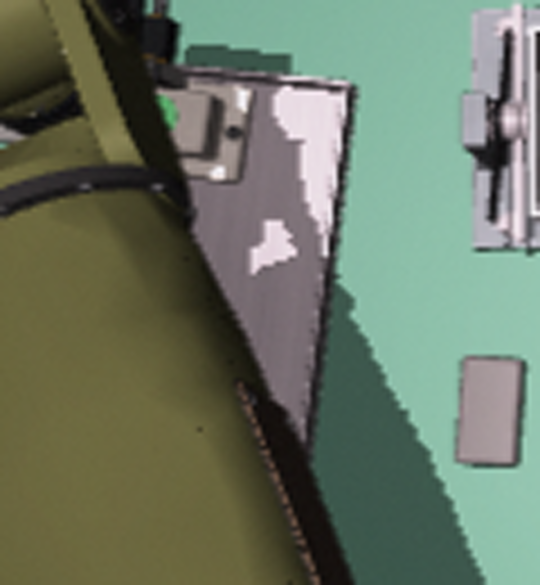

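```bash
cat > trayfit.py <<'E'
from h import *
from scipy.optimize import least_squares
def fit(c,I,L):
    L=np.array(L,float);I=np.array(I,float)
    g=lambda v:(proj(c,R.from_euler('z',v[2]).apply(L)+[v[0],v[1],0])-I).ravel()
    s=least_squares(g,[476,316,-.075],loss='soft_l1'); print(s.x.round(4),s.fun.round(1)); return s.x
E
python3 - <<'E'
from trayfit import *
c=cam("wrist")
cv2.imwrite("pics/i5.png",cv2.resize(c["image"][110:240,60:320,::-1],None,fx=3,fy=3,interpolation=cv2.INTER_CUBIC))
v=fit(c,[(72.5,126),(307,124.5),(302,230),(90,230)],[(-143,68,28),(143,68,28),(143,-68,28),(-143,-68,28)])
for k in(-84,0,84): print(k,(R.from_euler('z',v[2]).apply([k,0,0])[:2]+v[:2]).round(1), np.pi/2+v[2])
E
```

```text
[ 4.781747e+02  3.213535e+02 -8.370000e-02] [-2.6 -0.3  0.9  0.3  1.1 -0.1 -0.5  0.6]
-84 [394.5 328.4] 1.4871116226903447
0 [478.2 321.4] 1.4871116226903447
84 [561.9 314.3] 1.4871116226903447
```

View pics/i5.png

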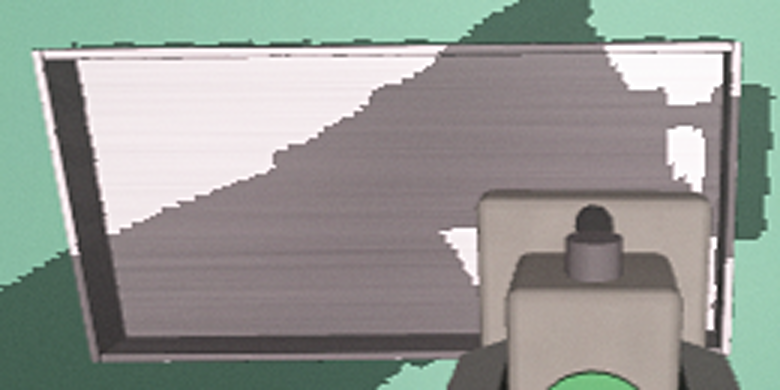

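Run:
```python
from trayfit import *
c=cam("wrist")
v=fit(c,[(71,127),(307,124.3),(303.3,228.5),(92.3,230)],[(-143,68,28),(143,68,28),(143,-68,28),(-143,-68,28)])
for k in(-84,0,84): print(k,(R.from_euler('z',v[2]).apply([k,0,0])[:2]+v[:2]).round(1), np.pi/2+v[2])
to([561.5,314,50],1.487)
```

```text
[ 4.790122e+02  3.212720e+02 -7.500000e-02] [-0.6 -0.3  1.1 -0.5  0.8  0.5 -1.7  1.4]
-84 [395.2 327.6] 1.4957503927267901
0 [479.  321.3] 1.4957503927267901
84 [562.8 315. ] 1.4957503927267901
now [559.5 310.  209.8] [3.141 0.    1.485] shift cm [ 0.42  0.16 15.98] turn [ 0.03  0.01 -0.13] t 71.45 F [ 0.1  0.2 -2.8] gap 35.6
```

Emit:
jog_arm(
  increments=[
    [0.47,0.2,4,0,0,-0.3,3.0],
    [0,0,4,0,0,0,3.0],
    [0,0,4,0,0,0,3.0],
    [0,0,3,0,0,0,3.0],
    [0,0,1,0,0,0,3.0],
    [0,0,0.3,0,0,0,3.0],
    [0,0,0,0,0,0,3.0],
    [0,0,0,0,0,0,3.0],
  ],
)

```text
clock: 72.45
eef_pos: [562.6, 314.8, 48.3]
eef_rot: [3.139, -0.001, 1.492]
wrist_force: [-0.2, 0.2, -2.7]
finger_gap: 35.5
```

Emit:
jog_arm(
  increments=[
    [0,0,0.2,0,0,0,3.0],
    [0,0,0.1,0,0,0,3.0],
    [0,0,0,0,0,0,3.0],
  ],
)

```text
clock: 72.82
eef_pos: [562.7, 314.8, 47.0]
eef_rot: [3.139, -0.001, 1.492]
wrist_force: [-8.0, -3.8, 19.6]
finger_gap: 35.5
```

Emit:
jog_arm(
  increments=[
    [0,0,-0.1,0,0,0,3.0],
    [0,0,0,0,0,0,5.6],
    [0,0,0,0,0,0,5.6],
    [0,0,0,0,0,0,5.6],
    [0,0,-3,0,0,0,5.6],
    [0,0,-4,0,0,0,5.6],
    [0,0,-4,0,0,0,5.6],
    [0,0,-4,0,0,0,5.6],
    [-4,0,-2,0,0,0,5.6],
    [0,0,0,0,0,0,5.6],
  ],
)

```text
clock: 74.08
eef_pos: [559.5, 273.2, 217.2]
eef_rot: [3.138, -0.001, 1.49]
wrist_force: [-0.5, 0.3, -0.8]
finger_gap: 56.1
```

Run:
```python
from trayfit import *
c=cam("wrist","i6"); near(c,50,(562,314),40)
to([600,-20.3,212],1.49); to([600,-20.3,212],.042)
```

```text
now [559.1 274.1 215.8] [ 3.140e+00 -1.000e-03  1.491e+00] shift cm [-29.03   6.43   0.37] turn [ 0.11 -0.04  0.06] t 74.12 F [-1.1  0.2  0.4] gap 56.1
now [559.1 274.1 215.8] [ 3.140e+00 -1.000e-03  1.491e+00] shift cm [-29.03   6.43   0.37] turn [ 6.000e-02 -1.100e-01  8.302e+01] t 74.12 F [-1.1  0.2  0.4] gap 56.1
```

View pics/i6.png

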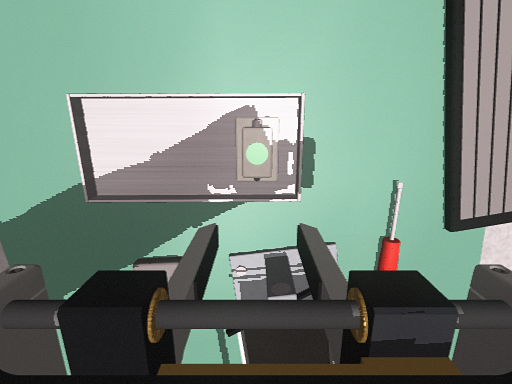

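Emit:
jog_arm(
  increments=[
    [-4.84,1.07,0,0,0,0,5.4],
    [-4.84,1.07,0,0,0,0,5.4],
    [-4.84,1.07,0,0,0,0,5.4],
    [-4.84,1.07,0,0,0,0,5.4],
    [-4.84,1.07,0,0,0,0,5.4],
    [-4.84,1.07,0.4,0,0,0,5.4],
    [0,0,0,0,0,10.4,5.4],
    [0,0,0,0,0,10.4,5.4],
    [0,0,0,0,0,10.4,5.4],
    [0,0,0,0,0,10.4,5.4],
    [0,0,0,0,0,10.4,5.4],
    [0,0,0,0,0,10.4,5.4],
    [0,0,0,0,0,10.4,5.4],
    [0,0,0,0,0,10.2,5.4],
    [0,0,0,0,0,0,5.4],
  ],
)

```text
clock: 76.0
eef_pos: [600.1, -19.2, 210.2]
eef_rot: [-3.141, 0.001, 0.045]
wrist_force: [0.2, -0.5, 0.0]
finger_gap: 54.0
```

Run:
```python
from trayfit import *
c=cam("wrist","i7"); near(c,116.5,(600,-20),30); near(c,116.5,(604,-105),30)
to([600,-20.4,111.5],.042)
c=cam("wrist","i6b")
```

```text
([258.4, 204.9], 523, [600.1, -20.6, 116.5])
([345.6, 205.0], 511, [603.8, -104.6, 116.5])
now [600.1 -19.3 210.4] [-3.141  0.     0.048] shift cm [-0.01  0.11  9.89] turn [-0.02  0.02  0.35] t 76.05 F [-0.6 -0.4 -0.3] gap 54.2
```

View pics/i7.png

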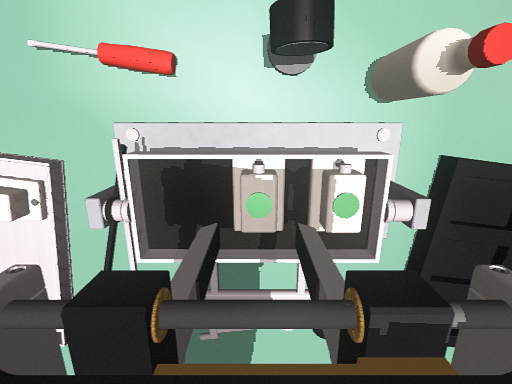

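Emit:
jog_arm(
  increments=[
    [0,0.11,3,0,0,0.3,5.4],
    [0,0,3,0,0,0,5.4],
    [0,0,2.5,0,0,0,5.4],
    [0,0,1.4,0,0,0,5.4],
    [0,0,0,0,0,0,5.4],
    [0,0,0,0,0,0,5.4],
    [0,0,0,0,0,0,3.0],
    [0,0,0,0,0,0,3.0],
    [0,0,0,0,0,0,3.0],
    [0,0,0,0,0,0,3.0],
  ],
)

```text
clock: 77.35
eef_pos: [600.4, -21.0, 112.7]
eef_rot: [3.142, -0.002, 0.038]
wrist_force: [-2.6, 0.4, 5.3]
finger_gap: 35.7
```

Run:
```python
from trayfit import *
to([478.5,320.5,212],.042)
```

```text
now [600.4 -21.  112.7] [ 3.142e+00 -2.000e-03  3.800e-02] shift cm [-10.85 -34.59  -9.95] turn [ 0.01 -0.09 -0.2 ] t 77.35 F [-2.6  0.4  5.3] gap 35.7
```

Emit:
jog_arm(
  increments=[
    [0,0,-2,0,0,0,3.0],
    [0,0,-4,0,0,0,3.0],
    [0,0,-4,0,0,0,3.0],
    [-1.55,-4.94,0,0,0,0,3.0],
    [-1.55,-4.94,0,0,0,0,3.0],
    [-1.55,-4.94,0,0,0,0,3.0],
    [-1.55,-4.94,0,0,0,0,3.0],
    [-1.55,-4.94,0,0,0,0,3.0],
    [-1.55,-4.94,0,0,0,0,3.0],
    [-1.55,-4.94,0,0,0,0,3.0],
    [0,0,0,0,0,-10.4,3.0],
    [0,0,0,0,0,-10.4,3.0],
    [0,0,0,0,0,-10.4,3.0],
    [0,0,0,0,0,-10.4,3.0],
    [0,0,0,0,0,-10.4,3.0],
    [0,0,0,0,0,-10.4,3.0],
    [0,0,0,0,0,-10.4,3.0],
    [0,0,0,0,0,-10.4,3.0],
    [0,0,0,0,0,0,3.0],
  ],
)

```text
clock: 79.72
eef_pos: [478.3, 320.3, 211.6]
eef_rot: [3.141, 0.0, 1.489]
wrist_force: [0.2, 0.4, -2.0]
finger_gap: 35.8
```

Run:
```python
from trayfit import *
c=cam("wrist","i8"); near(c,50,(562,314),40)
cv2.imwrite("pics/i8c.png",cv2.resize(c["image"][100:250,100:380,::-1],None,fx=2.8,fy=2.8,interpolation=cv2.INTER_CUBIC))
to([478.5,320.5,50],1.492)
```

```text
([327.4, 187.2], 330, [562.5, 314.0, 50.0])
now [478.3 320.3 211.7] [3.141 0.    1.486] shift cm [3.000e-02 1.000e-02 1.617e+01] turn [ 0.02  0.02 -0.32] t 79.78 F [-0.1 -0.5 -2.6] gap 36.0
```

View pics/i8c.png

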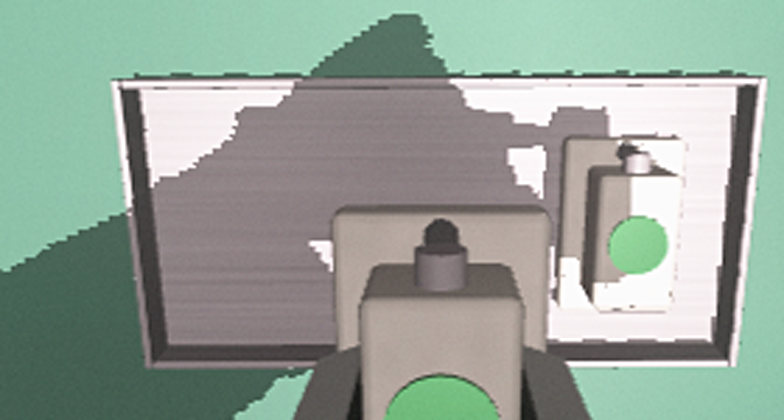

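Emit:
jog_arm(
  increments=[
    [0,0,4,0,0,-0.3,3.0],
    [0,0,4,0,0,0,3.0],
    [0,0,4,0,0,0,3.0],
    [0,0,3,0,0,0,3.0],
    [0,0,1,0,0,0,3.0],
    [0,0,0.35,0,0,0,3.0],
    [0,0,0,0,0,0,3.0],
    [0,0,0,0,0,0,3.0],
  ],
)

```text
clock: 80.78
eef_pos: [479.0, 320.7, 49.6]
eef_rot: [3.139, -0.001, 1.495]
wrist_force: [0.1, 1.1, -2.1]
finger_gap: 36.0
```

Emit:
jog_arm(
  increments=[
    [0,0,0.12,0,0,0,3.0],
    [0,0,0,0,0,0,3.0],
    [0,0,0,0,0,0,3.0],
  ],
)

```text
clock: 81.15
eef_pos: [478.6, 320.4, 47.5]
eef_rot: [3.141, -0.0, 1.496]
wrist_force: [0.5, 0.6, -1.7]
finger_gap: 35.8
```

Emit:
jog_arm(
  increments=[
    [0,0,0.1,0,0,0,3.0],
    [0,0,0,0,0,0,3.0],
    [0,0,0,0,0,0,3.0],
  ],
)

```text
clock: 81.53
eef_pos: [478.6, 320.5, 46.7]
eef_rot: [3.14, -0.0, 1.496]
wrist_force: [-1.5, -0.8, 3.6]
finger_gap: 36.0
```

Emit:
jog_arm(
  increments=[
    [0,0,0,0,0,0,5.4],
    [0,0,0,0,0,0,5.4],
    [0,0,0,0,0,0,5.4],
    [0,0,-3,0,0,0,5.4],
    [0,0,-4,0,0,0,5.4],
    [0,0,-4,0,0,0,5.4],
    [0,0,-4,0,0,0,5.4],
    [-4,0,-1.6,0,0,0,5.4],
    [0,0,0,0,0,0,5.4],
  ],
)

```text
clock: 82.65
eef_pos: [475.8, 279.3, 213.9]
eef_rot: [3.139, -0.001, 1.494]
wrist_force: [-0.0, 0.5, -0.1]
finger_gap: 54.3
```

Run:
```python
from trayfit import *
c=cam("wrist","i9"); near(c,50,(562,314),30); near(c,50,(478,320),30)
to([603.8,-104.7,212],1.495); to([603.8,-104.7,212],.042)
```

```text
([328.9, 153.3], 311, [563.3, 313.7, 50.0])
now [475.6 280.1 212.9] [ 3.140e+00 -1.000e-03  1.494e+00] shift cm [-37.39  15.72   0.09] turn [ 0.1  -0.04 -0.03] t 82.7 F [ 0.5 -0.2 -1. ] gap 53.8
now [475.6 280.1 212.9] [ 3.140e+00 -1.000e-03  1.494e+00] shift cm [-37.39  15.72   0.09] turn [ 5.000e-02 -1.100e-01  8.322e+01] t 82.7 F [ 0.5 -0.2 -1. ] gap 53.8
```

View pics/i9.png

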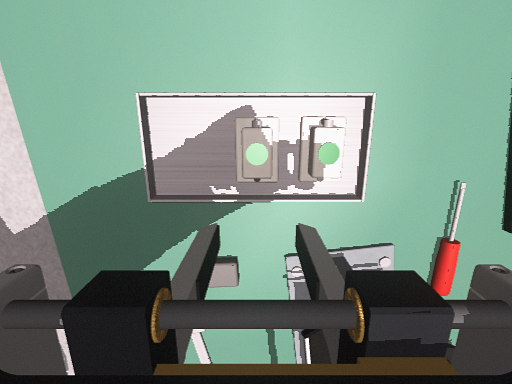

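Two housings stand flat in the tray at (257,150) and (325,150). Now the last one in the pan.

Emit:
jog_arm(
  increments=[
    [-4.67,1.96,0,0,0,0,5.4],
    [-4.67,1.96,0,0,0,0,5.4],
    [-4.67,1.96,0,0,0,0,5.4],
    [-4.67,1.96,0,0,0,0,5.4],
    [-4.67,1.96,0,0,0,0,5.4],
    [-4.67,1.96,0,0,0,0,5.4],
    [-4.67,1.96,0,0,0,0,5.4],
    [-4.67,1.96,0,0,0,0,5.4],
    [0,0,0,0,0,10.4,5.4],
    [0,0,0,0,0,10.4,5.4],
    [0,0,0,0,0,10.4,5.4],
    [0,0,0,0,0,10.4,5.4],
    [0,0,0,0,0,10.4,5.4],
    [0,0,0,0,0,10.4,5.4],
    [0,0,0,0,0,10.4,5.4],
    [0,0,0,0,0,10.4,5.4],
    [0,0,0,0,0,0,5.4],
  ],
)

```text
clock: 84.82
eef_pos: [604.0, -103.2, 211.5]
eef_rot: [-3.141, 0.0, 0.045]
wrist_force: [0.2, 0.3, -0.2]
finger_gap: 54.0
```

Run:
```python
from trayfit import *
c=cam("wrist","j1"); near(c,116.5,(604,-105),30)
to([603.9,-104.7,112],.042)
```

```text
([258.6, 204.8], 514, [603.7, -104.8, 116.5])
now [ 603.9 -103.3  211.7] [-3.141  0.     0.048] shift cm [-0.01  0.15  9.97] turn [-0.02  0.01  0.36] t 84.88 F [ 0.  -0.3 -0. ] gap 54.3
```

View pics/j1.png

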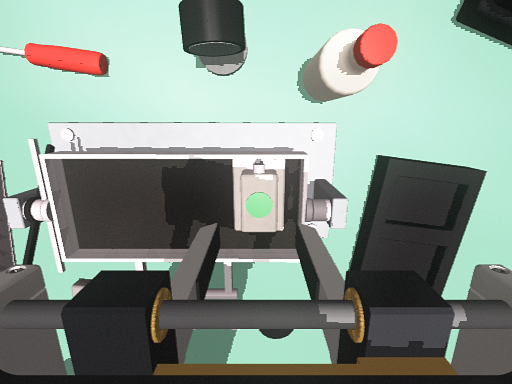

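Emit:
jog_arm(
  increments=[
    [0,0.15,3,0,0,0.3,5.4],
    [0,0,3,0,0,0,5.4],
    [0,0,2.5,0,0,0,5.4],
    [0,0,1.4,0,0,0,5.4],
    [0,0,0,0,0,0,5.4],
    [0,0,0,0,0,0,5.4],
    [0,0,0,0,0,0,3.0],
    [0,0,0,0,0,0,3.0],
    [0,0,0,0,0,0,3.0],
    [0,0,0,0,0,0,3.0],
  ],
)

```text
clock: 86.12
eef_pos: [604.1, -105.3, 114.0]
eef_rot: [3.141, -0.002, 0.038]
wrist_force: [-1.4, 0.9, 5.4]
finger_gap: 35.9
```

Run:
```python
from trayfit import *
to([394.8,326.8,212],.042)
```

```text
now [ 604.1 -105.3  114. ] [ 3.141e+00 -2.000e-03  3.800e-02] shift cm [-19.24 -43.98  -9.83] turn [ 0.01 -0.09 -0.2 ] t 86.12 F [-1.4  0.9  5.4] gap 35.9
```

Emit:
jog_arm(
  increments=[
    [0,0,-2,0,0,0,3.0],
    [0,0,-4,0,0,0,3.0],
    [0,0,-4,0,0,0,3.0],
    [-1.92,-4.4,0,0,0,0,3.0],
    [-1.92,-4.4,0,0,0,0,3.0],
    [-1.92,-4.4,0,0,0,0,3.0],
    [-1.92,-4.4,0,0,0,0,3.0],
    [-1.92,-4.4,0,0,0,0,3.0],
    [-1.92,-4.4,0,0,0,0,3.0],
    [-1.92,-4.4,0,0,0,0,3.0],
    [-1.92,-4.4,0,0,0,0,3.0],
    [-1.92,-4.4,0,0,0,0,3.0],
    [-1.92,-4.4,0,0,0,0,3.0],
    [0,0,0,0,0,0,3.0],
  ],
)

```text
clock: 87.88
eef_pos: [393.5, 329.0, 212.8]
eef_rot: [3.141, 0.0, 0.042]
wrist_force: [0.1, 0.3, -2.8]
finger_gap: 35.7
```

Emit:
jog_arm(
  increments=[
    [0,0,0,0,0,-10.4,3.0],
    [0,0,0,0,0,-10.4,3.0],
    [0,0,0,0,0,-10.4,3.0],
    [0,0,0,0,0,-10.4,3.0],
    [0,0,0,0,0,-10.4,3.0],
    [0,0,0,0,0,-10.4,3.0],
    [0,0,0,0,0,-10.4,3.0],
    [0,0,0,0,0,-10.4,3.0],
    [0,0,0,0,0,0,3.0],
    [0,0,0,0,0,0,3.0],
  ],
)

```text
clock: 89.12
eef_pos: [395.2, 326.6, 213.2]
eef_rot: [3.141, 0.0, 1.486]
wrist_force: [0.1, 0.6, -2.7]
finger_gap: 36.1
```

Run:
```python
from trayfit import *
c=cam("wrist","j2"); near(c,50,(562,314),40); near(c,50,(478,320),30)
to([394.8,326.8,52],1.492)
```

```text
([396.0, 186.0], 333, [562.6, 314.0, 50.0])
([326.3, 187.1], 324, [478.6, 319.8, 50.0])
now [395.2 326.7 213.2] [3.141 0.    1.487] shift cm [ 1.000e-02 -5.000e-02  1.612e+01] turn [ 0.04  0.01 -0.3 ] t 89.17 F [ 0.4  0.6 -3.1] gap 35.6
```

View pics/j2.png

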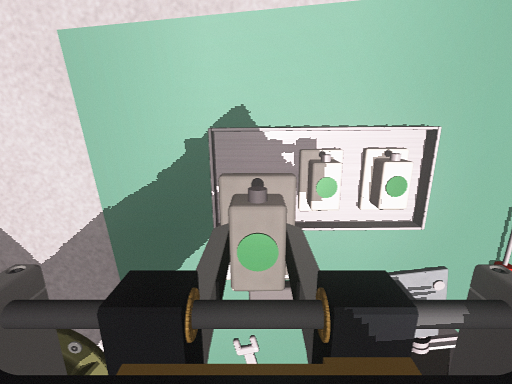

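Emit:
jog_arm(
  increments=[
    [0,-0.05,4,0,0,-0.3,3.0],
    [0,0,4,0,0,0,3.0],
    [0,0,4,0,0,0,3.0],
    [0,0,3,0,0,0,3.0],
    [0,0,1,0,0,0,3.0],
    [0,0,0.35,0,0,0,3.0],
    [0,0,0,0,0,0,3.0],
    [0,0,0,0,0,0,3.0],
  ],
)

```text
clock: 90.18
eef_pos: [395.1, 327.4, 50.8]
eef_rot: [3.139, -0.001, 1.496]
wrist_force: [-0.1, -1.0, -2.1]
finger_gap: 35.9
```

Emit:
jog_arm(
  increments=[
    [0,0,0.15,0,0,0,3.0],
    [0,0,0,0,0,0,3.0],
    [0,0,0,0,0,0,3.0],
  ],
)

```text
clock: 90.55
eef_pos: [394.7, 327.1, 48.4]
eef_rot: [3.141, -0.0, 1.496]
wrist_force: [-0.0, -0.3, -2.0]
finger_gap: 35.5
```

Emit:
jog_arm(
  increments=[
    [0,0,0.1,0,0,0,3.0],
    [0,0,0.05,0,0,0,3.0],
    [0,0,0,0,0,0,3.0],
    [0,0,0,0,0,0,3.0],
  ],
)

```text
clock: 91.05
eef_pos: [394.9, 327.2, 48.0]
eef_rot: [3.14, -0.0, 1.496]
wrist_force: [-5.4, -4.2, 14.4]
finger_gap: 35.8
```

Contact; release, back off, and check everything.

Emit:
jog_arm(
  increments=[
    [0,0,-0.1,0,0,0,3.0],
    [0,0,0,0,0,0,5.4],
    [0,0,0,0,0,0,5.4],
    [0,0,0,0,0,0,5.4],
    [0,0,-3,0,0,0,5.4],
    [0,0,-4,0,0,0,5.4],
    [0,0,-4,0,0,0,5.4],
    [0,0,-4,0,0,0,5.4],
    [-4,2,-3,0,0,0,5.4],
    [-3,3,0,0,0,0,5.4],
    [0,0,0,0,0,0,5.4],
  ],
)

```text
clock: 92.42
eef_pos: [440.3, 251.9, 228.1]
eef_rot: [3.14, -0.0, 1.493]
wrist_force: [0.4, -0.3, -0.5]
finger_gap: 54.0
```

Run:
```python
from trayfit import *
c=cam("wrist","k1"); t=cam("top","k1t"); s=cam("scene","k1s")
near(t,50,(478,320),130)
to([575,247,180],1.613,1.047,np.pi)
```

```text
([85.0, 230.7], 96, [394.6, 403.5, 50.0])
now [438.7 253.9 227.6] [3.141 0.    1.496] shift cm [ 0.33 13.64  4.77] turn [ -3.49 -59.91  -6.09] t 92.58 F [-0.6  0.7 -0.2] gap 54.0
```

View pics/k1.png

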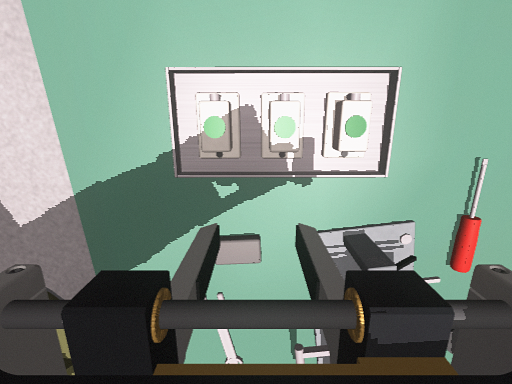

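View pics/k1s.png

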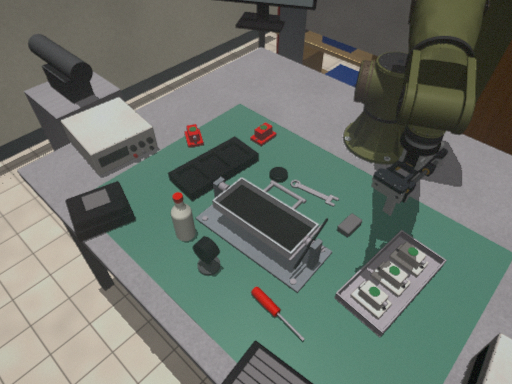

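Emit:
jog_arm(
  increments=[
    [0,4.55,0,0,0,-6.7,3.6],
    [0,4.55,0,0,0,0,3.6],
    [0.3,4.5,0,0,0,0,3.6],
    [0,0,0,0,-10,0,3.6],
    [0,0,0,0,-10,0,3.6],
    [0,0,0,0,-10,0,3.6],
    [0,0,0,0,-10,0,3.6],
    [2.5,0,2.9,0,0,0,3.6],
    [2.5,0,2.9,0,0,0,3.6],
    [0,0,0,0,-10,0,3.6],
    [0,0,0,0,-9.7,0,3.6],
    [0,0,0,0,0,0,3.6],
    [0,0,0,0,0,0,3.6],
  ],
)

```text
clock: 94.2
eef_pos: [574.9, 258.4, 151.8]
eef_rot: [3.138, 1.038, 1.61]
wrist_force: [0.0, -0.0, 0.6]
finger_gap: 35.6
```

Run:
```python
from h import *
import pickle
to([575,247,160],1.613,1.047,np.pi)
c=cam("wrist","k2"); pickle.dump(c,open("k2.pkl","wb"))
cv2.imwrite("pics/k2c.png",cv2.resize(c["image"][130:240,180:345,::-1],None,fx=4.8,fy=4.8,interpolation=cv2.INTER_LANCZOS4))
```

```text
now [574.9 258.4 151.8] [3.138 1.038 1.61 ] shift cm [-1.29 -0.03  0.56] turn [ 0.07 -0.52 -0.07] t 94.2 F [ 0.  -0.   0.6] gap 35.6
```

View pics/k2c.png

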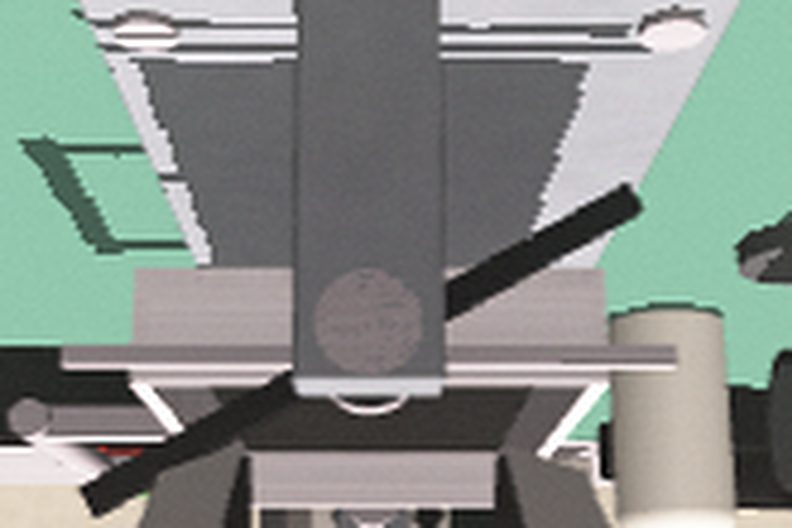

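Run:
```python
from h import *
import pickle
from scipy.optimize import least_squares
c=pickle.load(open("k2.pkl","rb"))
Q=lambda x,y:np.array((180+(x+.5)/4.8-.5,130+(y+.5)/4.8-.5))
def P(L,th,o,yaw=.042): return proj(c,R.from_euler('z',yaw).apply(R.from_euler('y',th).apply(L))+np.array([585.5,-21.3,90])+o)
panL=np.array([[-60,135,-23.5],[60,135,-23.5]],float); panI=np.array([Q(134,268.5),Q(604,268)])
g=lambda v:np.r_[(P(panL,v[0],v[1:4])-panI).ravel(),v[1:4]*.1]
print(least_squares(g,[0,0,0,0]).x.round(4))
y=155.5
barL=np.array([[-75,y,-4],[-75,y,4],[75,y,-4],[75,y,4]],float)
barI=np.array([Q(81,487),Q(99,518),Q(628,183),Q(642,207)])
g=lambda v:np.r_[(P(barL,v[0],v[1:4])-barI).ravel(),v[1:4]*.1]
print(least_squares(g,[.5,0,0,0]).x.round(4))
```

```text
[-8.0000e-04  2.1540e-01  1.1955e+00 -1.4181e+00]
[ 0.5241  0.8128 -2.2531 -0.8836]
```

```bash
python3 -c "
from cell import *
s=read_state(); print(s['clock'],s['wrist_force'],s['qd'].round(3)); print(sign_off())"
```

```text
94.25 [ 0.12624614  0.38375428 -0.15218336] [-0.007 -0.009 -0.002 -0.009  0.008 -0.001]
the job is handed in; nothing more can be done
None
```

The job is done and handed in at 94 s. All three white housings went from the insert into the pan, the pan was tilted and brought back level, and they now stand flat in the steel tray.

**Tilt:** My first setting was about 0.03 rad below the index bar and the next about 0.015 rad above it. After correcting, the side view read the pan at 0.529 rad and the bar at 0.525 rad. I held it there for more than 3 s.

**Last checks:**
- **Pan and bar:** the pan reads level at −0.001 rad, after a small correction from +0.013. The bar reads 0.524 rad, unchanged within measurement.
- **Housings and bench:** all three are upright in the tray, and the red look-alikes and other items look where they started. The robot touches nothing; the wrist force is about zero.

**Where checks disagreed or things moved:**
- The scene camera alone read the bar at about 0.55 rad. I trusted the closer wrist view instead.
- The housings slid about 14 mm to the pan's far wall during the tilt, but stayed flat.
- The tray had shifted about 3 cm during the run, so I measured its position again before placing.
- Setting down the first housing in the tray pressed at about 20 N, below the 40 N limit.

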